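# Nest the loaned bird skulls and wedge the drawer tight

## Task

Put each of the three bird skulls back in the unit tray in the drawer whose foam is cut for its bill, upright with the bill lying in its slot; they are fragile, so set them down and do not drop them, and leave the leg bone and the breastbone where they lie. When all three skulls are in, stand the wooden wedge on the drawer floor against the right-hand wall and push it thin end first into the gap beside the trays until the row is tight, then let go.

Things in the scene. Friction and masses are not known exactly. Their poses are not given: they have to be found in the camera images.
- curlew_center (a point): curlew skull: ivory braincase 32 wide, 38 high, 40 long, with a long thin down-curved dark bill (82 long); 122 long in all (mm). Loose, 25 to 65 g, upright on its jaw. Point: braincase centre, 19 mm above the underside; x along the bill to its tip, z up. Grip from above across the braincase (along y). Fragile.
- duck_center (a point): duck skull: ivory braincase 36 wide, 42 high, 44 long, with a broad flat orange-yellow bill (58 long, 26 wide); 102 long in all (mm). Loose, 25 to 65 g, upright on its jaw. Point: braincase centre, 21 mm above the underside; x along the bill to its tip, z up. Grip from above across the braincase (along y). Fragile.
- macaw_center (a point): macaw (parrot) skull: ivory braincase 42 wide, 48 high, 46 long, with a short deep hooked dark bill (30 long, 24 wide); 76 long in all (mm). Loose, 25 to 65 g, upright on its jaw. Point: braincase centre, 24 mm above the underside; x along the bill to its tip, z up. Grip from above across the braincase (along y). Fragile.
- curlew_nest (a point): nest of the curlew skull: loose white card tray (165 x 100 mm, 30 high) in the drawer, dark foam cut with a long narrow bill slot (28 wide, 82 long) and a braincase bay 95 wide, 16 longer than the braincase (finger room). Recess floor 18 below the foam top, 8 above the tray's underside. Point: 19 mm over that floor, 42 from the tray's middle towards the robot; x along the slot to the bill tip's end, z up.
- duck_nest (a point): nest of the duck skull: loose white card tray (165 x 100 mm, 30 high) in the drawer, dark foam cut with a broad bill slot of middle length (42 wide, 58 long) and a braincase bay 95 wide, 16 longer than the braincase (finger room). Recess floor 18 below the foam top, 8 above the tray's underside. Point: 21 mm over that floor, 40 from the tray's middle towards the robot; x along the slot to the bill tip's end, z up.
- macaw_nest (a point): nest of the macaw skull: loose white card tray (165 x 100 mm, 30 high) in the drawer, dark foam cut with a short stubby bill slot (40 wide, 30 long) and a braincase bay 95 wide, 16 longer than the braincase (finger room). Recess floor 18 below the foam top, 8 above the tray's underside. Point: 24 mm over that floor, 39 from the tray's middle towards the robot; x along the slot to the bill tip's end, z up.
- wedge_center (a point): loose beech wedge, 40 to 65 g, lying flat: 90 mm long, 50 high, tapering in plan from 27 mm wide at the butt to 12 at the thin end. Point: middle of its length, 25 mm up; x to the thin end, z up. The side at y = -10 mm is straight, parallel to x; the other slopes from y = +17 at the butt to +2 at the thin end.
- gap (a point): gap mouth in the fixed white drawer (floor 4 mm, walls 4 thick, top 28 over the table; 133 mm of free floor before the trays). Point: on its floor at the right wall's inner face, level with the trays' near edges; x along the wall into the gap, y to the trays. Gap 18 mm, 22 once the loose trays are pushed close: the wedge, straight side to the wall, shoves them with 2 to 8 N, stops hard with its middle at x = 17 mm; a 15 N push sets it.
- leg_bone_center (a point): leg bone, 105 mm long, 30 wide at its knobbed ends, 17 high, ivory, straight, loose on the mat: not a skull, stays where it lies. The point is its middle, 8 mm up; x along the bone.
- breastbone_center (a point): breastbone, 85 mm long, 48 wide, 36 high, an ivory plate with an upright keel, loose on the mat: not a skull, stays where it lies. The point is its middle, 18 mm up; x along the keel.
There are look-alikes about, which are no part of the job. Leave any pink or purple look-alike of the part that bears curlew_center alone. Leave any yellow look-alike of the part that bears curlew_nest alone.

How it is judged:
By the outcome, as a careful person would: the job done as asked, in the order asked, and still so for the second after the job is handed in, with the robot touching nothing.
It also fails if it takes over 128 s, if anything falls off the work surface, if the arm or the gripper's body presses on something with over 40 N, if the wrist force passes 120 N, or if a joint passes its speed limit or range.

## Robot

A 6-joint arm with a two-finger parallel gripper is mounted at the origin on the work surface. World frame = base frame: x ahead of the robot, y to its left, z up, the work surface at z = 0. Lengths are in mm, angles in rad, forces in N, time in s.
With the tool pointing down it reaches from about 325 to 775 mm from the base axis. Payload 5.5 kg.
Tool frame: the origin (TCP) lies on the centre line of the jaws, within the pads' length; the fingertips stand 25 mm ahead of it and the grasp point (between the pads) lies 6 mm ahead of it; z points along the fingers, y is the direction in which the jaws open and shut (so a half turn about z gives the same grasp; the last joint's range is limited). The gripper opens to 88 mm and grips with 3 to 60 N. Pads are 20 mm wide; open, the fingers measure 115 mm over their backs; the gripper's body (75 mm by 178 mm) begins 61 mm behind the grasp point.
Start: joints at [-0.057, 0.091, 1.231, -0, 1.82, -0.057], TCP at [600.014, -0.003, 247.631] pointing down, gripper open.
Joint ranges: [-2.87, 2.87], [-0.86, 2.18], [0.17, 2.46], [-1.51, 4.65], [0.06, 2.69], [-2.65, 2.65]. Speed limits (rad/s): [2.57, 2.57, 3.01, 3.14, 3.14, 3.14].

## Interface

Orientations are given as a unit quaternion [w, x, y, z].
In Python, from plant import ctrl gives the robot as it stands.
- The arm moves only by the tool move_arm, never from a script. Its argument "targets" is one flat list of numbers, 7 for each row, row after row: the turn, a rotation vector about the tool's x, y, z each as a share of 360 degrees, from -1 to 1, then the shift along the tool's x, y, z each as a share of 250 mm, from -1 to 1, then the gripper's target within -1 to 1 (fully open at 1, half-way at 0, shut at -1). In form: [rx, ry, rz, dx, dy, dz, hand, rx, ry, rz, dx, dy, dz, hand, ...]. A call has 1 to 8 rows; each row shifts and turns the commanded pose from where the row before left it, along the tool's axes as they then stand; what a row does not reach is not made up. A row lasts 1/12 s, in which the tool goes at most 41.7 mm and 7.16 degrees, less where a joint would pass 70% of its speed; a pose out of reach is approached as far as the arm can. A call with a number of a shift or a turn outside -1 to 1 is refused whole. A call with a gripper value outside its range is refused whole. The fingers move at their own pace and stop on an object; the grip force is fixed at half the most. Time passes only in rows, so rows that do not move let the fingers close. It gives the time, the measured TCP pose, the force and the opening at its end, in the units of the state.
- ctrl.get_state(): the state, without advancing time (a new reading comes with each control period).
- ctrl.camera(name): name is "scene" or "side" or "wrist"; returns the picture (480x640x3 uint8, red, green, blue); there is no depth.
- ctrl.get_calibration(name): a dict with "vertical_fov" (degrees; the focal length in pixels is half the picture's height over the tangent of half this angle, whatever the lens; pixels are square), "cx", "cy" (the principal point, pixels), "eye" and "attitude" of the camera in the world. Camera axes: x right, y down, z forward; pixel columns grow to the right and rows downward; lengths in mm; the calibration is good to about 2 mm. A picture is of the moment at which its call begins: read the wrist's pose just before it. get_calibration takes no time and is no camera call; for the wrist camera it gives the pose at the moment of the call.
- ctrl.close_job(): hands the job in, once; it reports no verdict.
Trained networks look in the newest picture that a camera, given by its name, has taken for a name from the list of things; names that differ only in an ending like _2 or _b are one class to them, and where a whole thing is asked for, a point or a joint stands for the part that bears it (a point fixed in the world has none). Each returns a list of dicts, best first, with "score" (0 to 1); they miss things now and then, are a little off and sometimes report something else, mostly with a low value. They report only what shows in the picture. A call takes as long as a camera call. They do not tell look-alikes from the thing itself.
- ctrl.find_in(camera, query): "rect" ([left, top, right, bottom] in pixels, round what is visible of it).
- ctrl.landmark_of(camera, query): "point" ([column, row] in pixels: a listed point, or the origin of a listed thing).
The state is a dict: "time_s": time; "joint_positions": joint angles; "qd": joint speeds; "effort": joint torques, N m; "position": TCP position; "ee_rot": TCP orientation; "wrist_force": force on the tool from outside, world axes, zero at the start; "ft_torque": the same for the moment, N m; "finger_gap": finger opening in mm.
Only numpy, scipy, OpenCV 4.12 (cv2) and the standard library are available. Lean on these libraries where they do the work, as an engineer would, in place of code of your own. Each camera call takes 0.05 s, during which the arm holds its last target. There are 200 camera calls.

## Working session

There is one attempt and no reset: what is moved stays moved. The work goes in short steps, Python scripts to look and compute and a tool call to move; the robot and the scene stay as the last step left them, time stands still between calls to the robot, and variables do not carry over. Pictures are saved under pics/ and viewed, about 12 in all and at most 16, crops included, and the job is handed in when it is done.

Besides the shell and the picture viewer there is one more tool, called after ">>>" as name(argument=value, ...) on one line, values as JSON. move_arm: Moves the arm, as the interface text tells. Shift numbers are shares of 250 mm and turn numbers shares of 360 degrees, none past 1 either way. Its arguments: {"type":"object","properties":{"targets":{"type":"array"}},"required":["targets"]}

```bash
mkdir -p pics; ls
cat > h.py <<'E'
import numpy as np, cv2
from plant import ctrl
from scipy.spatial.transform import Rotation as R
def rot(a):
    a=np.array(a,float)
    return a if a.shape==(3,3) else R.from_quat(a,scalar_first=True).as_matrix()
def snap(n,f):
    c=ctrl.get_calibration(n); im=ctrl.camera(n); cv2.imwrite('pics/'+f,im[:,:,::-1]); return im,c
def ray(c,p):
    f=240/np.tan(np.radians(c['vertical_fov'])/2)
    d=rot(c['attitude'])@np.array([(p[0]-c['cx'])/f,(p[1]-c['cy'])/f,1]); return np.array(c['eye']),d
def onz(c,p,z):
    e,d=ray(c,p); return e+d*(z-e[2])/d[2]
def pix(c,P):
    f=240/np.tan(np.radians(c['vertical_fov'])/2)
    q=rot(c['attitude']).T@(np.array(P,float)-c['eye']); return [c['cx']+f*q[0]/q[2],c['cy']+f*q[1]/q[2]]
E
python3 - <<'E'
from h import *
Z=dict(curlew_center=19,duck_center=21,macaw_center=24,curlew_nest=31,duck_nest=33,macaw_nest=36,wedge_center=25,gap=4,leg_bone_center=8,breastbone_center=18)
for n in ['scene','side']:
    im,c=snap(n,n+'0.png'); print(n,c)
    for q,z in Z.items():
        print(q,[(np.round(r['point']).tolist(),round(r['score'],2),onz(c,r['point'],z)[:2].round().tolist()) for r in ctrl.landmark_of(n,q)[:3]])
print(ctrl.get_state())
E
```

```text
pics
scene {'vertical_fov': 52.40192342363522, 'cx': 320.71996769138866, 'cy': 237.50191446472272, 'eye': array([ 966.47358009, -352.73232747,  908.66527149]), 'attitude': array([-0.26539957,  0.81742624,  0.48568986, -0.15963321])}
curlew_center [([173.0, 286.0], 0.69, [356.0, -379.0]), ([135.0, 397.0], 0.65, [549.0, -516.0]), ([210.0, 300.0], 0.59, [427.0, -323.0])]
duck_center [([242.0, 376.0], 0.91, [608.0, -327.0])]
macaw_center [([263.0, 294.0], 0.85, [469.0, -222.0]), ([373.0, 260.0], 0.44, [506.0, 22.0])]
curlew_nest [([485.0, 226.0], 0.59, [552.0, 292.0]), ([406.0, 115.0], 0.44, [153.0, 350.0])]
duck_nest [([449.0, 240.0], 0.66, [546.0, 195.0])]
macaw_nest [([410.0, 259.0], 0.63, [548.0, 90.0])]
wedge_center [([324.0, 264.0], 0.85, [464.0, -76.0])]
gap [([374.0, 258.0], 0.95, [492.0, 36.0])]
leg_bone_center [([304.0, 364.0], 0.64, [637.0, -213.0])]
breastbone_center [([352.0, 325.0], 0.97, [615.0, -94.0])]
side {'vertical_fov': 46.759848911525914, 'cx': 316.82152830097, 'cy': 238.84188870499105, 'eye': array([-157.82515146, -940.42313977,  699.25371712]), 'attitude': array([
[... 810 characters left out ...]
joint_positions': array([-5.66973727e-02,  9.11190213e-02,  1.23071233e+00,  1.78100482e-05,
        1.81977697e+00, -5.66993360e-02]), 'qd': array([-1.14898106e-04, -5.78900982e-04, -1.01696110e-03, -4.32533388e-04,
        7.56544505e-05,  1.26887298e-04]), 'effort': array([-3.21845000e-04, -4.46201169e+01, -4.06515777e+01,  6.97446289e-02,
        1.95293070e-02,  6.09192611e-06]), 'position': array([6.00019864e+02, 4.27908210e-03, 2.47612849e+02]), 'ee_rot': array([-1.15935322e-05,  7.07104535e-01,  7.07109027e-01,  1.22018996e-06]), 'wrist_force': array([ 0.75774398, -0.73228791,  1.05626464]), 'ft_torque': array([ 0.02859028, -0.0136184 , -0.03650402]), 'finger_gap': 87.94259444382246}
```

View pics/scene0.png

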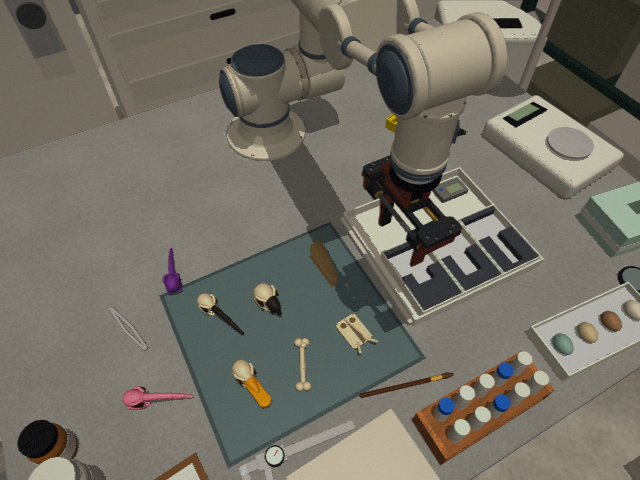

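Run:
```python
import cv2
im=cv2.imread('pics/scene0.png')
a=cv2.resize(im[225:435,90:360],None,fx=2.8,fy=2.8,interpolation=cv2.INTER_CUBIC)
cv2.imwrite('pics/c1.png',a)
```

```text
(no output)
```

View pics/c1.png

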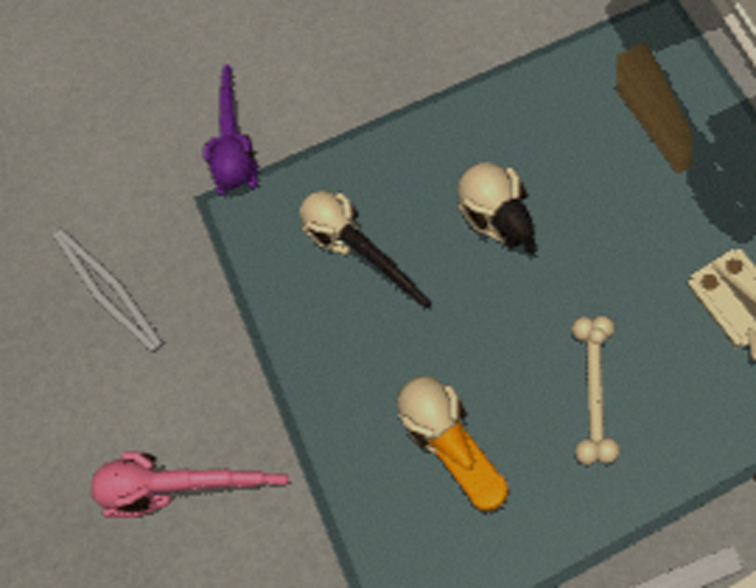

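Candidates for the curlew are the purple one (173,283), the pink one (135,398) and the ivory skull (207,300). I choose the ivory one. The duck is at (243,375), the macaw at (265,296), and the yellow look-alike tray at (395,122). From right to left, the trays are macaw, duck and curlew.

Run:
```python
from h import *
im,c=snap('wrist','w0.png'); print(c)
for q,z in dict(curlew_nest=31,duck_nest=33,macaw_nest=36,gap=4).items():
    print(q,[(np.round(r['point']).tolist(),round(r['score'],2),onz(c,r['point'],z)[:2].round().tolist()) for r in ctrl.landmark_of('wrist',q)[:3]])
```

```text
{'vertical_fov': 64.46306352726582, 'cx': 316.49900495329825, 'cy': 244.1264129013949, 'eye': array([600.16704378,  75.72779913, 384.55437329]), 'attitude': array([1.41176984e-01, 9.89984363e-01, 1.36917072e-04, 4.67423575e-05])}
curlew_nest []
duck_nest []
macaw_nest [([256.0, 109.0], 0.6, [548.0, 96.0])]
gap [([217.0, 182.0], 0.67, [502.0, 30.0])]
```

>>> move_arm(targets=[0,0,0,-0.132,-0.068,-0.04,1,0,0,0,-0.132,-0.068,-0.04,1,0,0,0,-0.132,-0.068,-0.04,1,0,0,0,-0.132,-0.068,-0.04,1,0,0,0,-0.132,-0.068,-0.04,1,0,0,0,-0.132,-0.068,-0.04,1,0,0,0,-0.132,-0.068,-0.04,1,0,0,0,0,0,0,1])

```text
time_s: 2.02
position: [478.5, -236.1, 320.2]
ee_rot: [0.002, 0.709, 0.705, -0.001]
wrist_force: [0.3, 0.2, 0.0]
finger_gap: 88.0
```

Run:
```python
from h import *
im,c=snap('wrist','w1.png'); print(c, ctrl.get_state()['ee_rot'])
for q,z in dict(curlew_center=19,duck_center=21,macaw_center=24,wedge_center=25,leg_bone_center=8,breastbone_center=18).items():
    print(q,[(np.round(r['point']).tolist(),round(r['score'],2),onz(c,r['point'],z)[:2].round().tolist()) for r in ctrl.landmark_of('wrist',q)[:3]])
a=cv2.imread('pics/w0.png')
cv2.imwrite('pics/w01.png',cv2.resize(np.hstack([a,im[:,:,::-1]]),(800,300)))
```

```text
{'vertical_fov': 64.46306352726582, 'cx': 316.49900495329825, 'cy': 244.1264129013949, 'eye': array([ 478.93952794, -159.79059223,  456.79179067]), 'attitude': array([ 1.43202414e-01,  9.89687730e-01, -3.30297552e-03,  5.96566718e-04])} [1.33402395e-03 7.08937951e-01 7.05269585e-01 1.17074791e-04]
curlew_center [([278.0, 280.0], 0.88, [431.0, -334.0]), ([216.0, 314.0], 0.86, [351.0, -381.0]), ([370.0, 402.0], 0.71, [551.0, -514.0])]
duck_center [([414.0, 272.0], 0.7, [598.0, -325.0])]
macaw_center [([311.0, 185.0], 0.81, [473.0, -218.0]), ([449.0, 63.0], 0.6, [618.0, -92.0])]
wedge_center [([300.0, 47.0], 0.84, [463.0, -76.0])]
leg_bone_center [([450.0, 180.0], 0.56, [636.0, -215.0])]
breastbone_center [([450.0, 65.0], 0.89, [621.0, -93.0])]
```

View pics/w0.png

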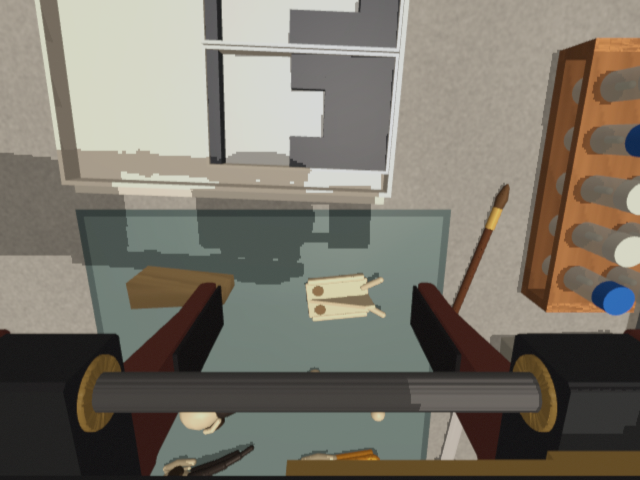

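View pics/w1.png

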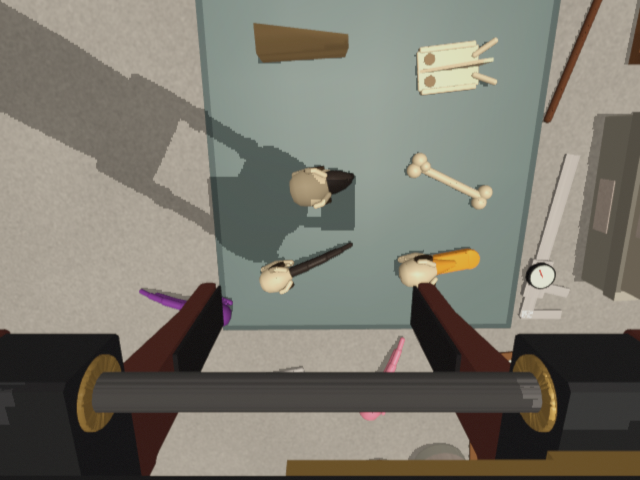

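The first picture shows the drawer's right corner and the macaw tray's short slot, ending near (322,115). The second shows macaw (311,187), curlew (276,277), duck (417,270) and the wedge with its thin end at (348,44).

```bash
cat > v.py <<'E'
from h import *
class C: pass
c={'vertical_fov': 64.46306352726582, 'cx': 316.49900495329825, 'cy': 244.1264129013949, 'eye': np.array([600.16704378,  75.72779913, 384.55437329]), 'attitude': np.array([1.41176984e-01, 9.89984363e-01, 1.36917072e-04, 4.67423575e-05])}
d=dict(c,eye=np.array([ 478.93952794, -159.79059223,  456.79179067]),attitude=[ 1.43202414e-01,  9.89687730e-01, -3.30297552e-03,  5.96566718e-04])
def P(n,c,p,z): print(n,onz(c,p,z).round(1)[:2])
P('wall top near',c,(65,183),28);P('wall top far',c,(390,194),28)
P('tray bottom-left foam',c,(222,162),26);P('tray near edge top',c,(206,1),30);P('tray near bot',c,(212,162),30)
P('slotcorner lo',c,(322,136),26);P('slot hi',c,(324,91),26);P('bay lo',c,(291,166),26);P('bay lo2',c,(291,136),26);P('tray far',c,(387,168),30)
P('trays boundary l',c,(205,43),30);P('boundary r',c,(400,51),30)
for n,b,t,z,zt in [('curlew',(276,278),(351,244),25,6),('duck',(416,271),(476,260),28,12),('macaw',(309,187),(354,179),30,12)]:
    B=onz(d,b,z);T=onz(d,t,zt);print(n,B.round(),T.round(),np.degrees(np.arctan2(T[1]-B[1],T[0]-B[0])),np.hypot(*(T-B)[:2]))
for p in [(255,23),(258,62),(348,36),(348,56)]: P('wedge',d,p,50)
E
python3 v.py
```

```text
wall top near [365.8  31.2]
wall top far [669.3  21. ]
tray bottom-left foam [513.   50.3]
tray near edge top [509.8 179.6]
tray near bot [504.8  50.6]
slotcorner lo [605.2  73.4]
slot hi [606.8 111.4]
bay lo [576.6  46.7]
bay lo2 [577.1  73.4]
tray far [664.8  45.2]
trays boundary l [506.4 148.6]
boundary r [670.7 142.5]
curlew [ 430. -330.   25.] [ 522. -293.    6.] 21.787408329386313 99.15761728425312
duck [ 598. -321.   28.] [ 676. -313.   12.] 5.832201884747513 78.00949402057743
macaw [ 471. -219.   30.] [ 523. -213.   12.] 7.032965382034732 52.373168941774814
wedge [422.  -60.4]
wedge [423.1 -94.3]
wedge [510.6 -72. ]
wedge [510.9 -89.5]
```

Add to h.py:
```python
def go(x,y,z,hd):
    """total turn (share of 360) and shift (share of 250, in present tool axes) to the pose, tool x along heading hd"""
    s=ctrl.get_state(); A=rot(s['ee_rot']); h=np.radians(hd)
    X=np.array([np.cos(h),np.sin(h),0]); Zt=np.array([0,0,-1.]); T=np.c_[X,np.cross(Zt,X),Zt]
    rv=np.degrees(R.from_matrix(A.T@T).as_rotvec())/360
    d=A.T@(np.array([x,y,z])-s['position'])/250
    print('t',round(s['time_s'],2),'pos',np.round(s['position'],1),'F',np.round(s['wrist_force'],1),'gap',round(s['finger_gap'],1),'j6',round(s['joint_positions'][5],2))
    print('turn',rv.round(4),'shift',d.round(4),'rows',np.ceil(max(np.linalg.norm(d)*6,np.linalg.norm(rv)*50.3)))
def look(cam,q,z,k=2):
    im,c=snap(cam,'tmp.png')
    for a,b in zip(np.atleast_1d(q),np.atleast_1d(z)):
        print(a,[(np.round(r['point']).tolist(),round(r['score'],2),onz(c,r['point'],b)[:2].round(1).tolist()) for r in ctrl.landmark_of(cam,a)[:k]])
```

```text
(no output)
```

>>> move_arm(targets=[0,0,0.0192,0,0,0.05,1,0,0,0.0192,0,0,0.05,1,0,0,0.0192,0,0,0.05,1,0,0,0.0192,0,0,0.05,1,0,0,0.0192,0,0,0.05,1,0,0,0.0192,0,0,0.05,1])

```text
time_s: 2.87
position: [481.5, -229.8, 241.6]
ee_rot: [-0.0, 0.912, 0.409, -0.0]
wrist_force: [0.6, -0.7, 0.4]
finger_gap: 88.0
```

>>> move_arm(targets=[0,0,0.0192,0,0,0.05,1,0,0,0.0192,0,0,0.05,1,0,0,0.0192,0,0,0.05,1,0,0,0.0192,0,0,0.05,1,0,0,0.0192,0,0,0.05,1,0,0,0.0192,0,0,0.05,1,0,0,0,0,0,0,1])

```text
time_s: 3.45
position: [480.4, -229.3, 164.2]
ee_rot: [-0.001, 0.998, 0.06, -0.002]
wrist_force: [0.1, 0.1, -1.0]
finger_gap: 87.7
```

Run:
```python
from h import *
go(472,-219,130,7)
look('wrist',['macaw_center','curlew_center'],[24,19]); 
import shutil; shutil.copy('pics/tmp.png','pics/w2.png')
```

```text
t 3.45 pos [ 480.4 -229.3  164.2] F [ 0.1  0.1 -1. ] gap 87.7 j6 0.94
turn [-0.0005  0.0007 -0.0002] shift [-0.0278 -0.0446  0.137 ] rows 1.0
macaw_center [([309.0, 247.0], 0.81, [472.8, -224.9])]
curlew_center []
```

View pics/w2.png

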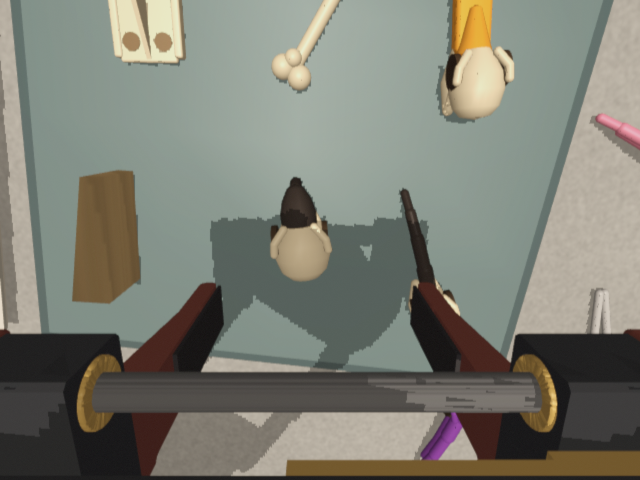

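Run:
```python
from h import *
d=ctrl.get_calibration('wrist')
for n,b,t,z,zt in [('macaw',(302,249),(295,183),28,12),('duck',(475,88),(472,0),28,12)]:
    B=onz(d,b,z);T=onz(d,t,zt);print(n,B.round(1),T.round(1),np.degrees(np.arctan2(T[1]-B[1],T[0]-B[0])),np.hypot(*(T-B)[:2]))
for p in [(80,178),(133,172),(73,300),(109,302)]: print('wedge',onz(d,p,50).round(1))
go(471,-222,80,9)
```

```text
macaw [ 472.4 -221.4   28. ] [ 519.3 -209.9   12. ] 13.797294889205164 48.263398713316214
duck [ 600.6 -324.3   28. ] [ 656.9 -314.8   12. ] 9.587272769949593 57.12878280660735
wedge [509.3 -69.5  50. ]
wedge [ 517.7 -104.4   50. ]
wedge [419.4 -60.6  50. ]
wedge [421.1 -86.6  50. ]
t 3.6 pos [ 481.4 -230.4  168.1] F [ 0.  -0.7  0.2] gap 87.4 j6 0.93
turn [ 0.     -0.     -0.0046] shift [-0.037  -0.0387  0.3523] rows 3.0
```

>>> move_arm(targets=[0,0,-0.01,-0.0325,-0.042,0,1,0,0,0,0,0,0.15,1,0,0,0,0,0,0.14,1,0,0,0,0,0,0.12,1,0,0,0,0,0,0.08,1,0,0,0,0,0,0.046,1,0,0,0,0,0,0,1])

```text
time_s: 4.18
position: [470.7, -220.8, 31.6]
ee_rot: [-0.001, 0.996, 0.094, -0.002]
wrist_force: [-0.3, 0.1, -0.2]
finger_gap: 88.0
```

Run:
```python
from h import *
go(472,-221,34,11)
snap('wrist','w3.png'); snap('side','s3.png')
a=cv2.imread('pics/w3.png');b=cv2.imread('pics/s3.png')[200:360,300:513]
cv2.imwrite('pics/ws3.png',np.hstack([cv2.resize(a,(400,300)),cv2.resize(b,(400,300))]))
```

```text
t 4.18 pos [ 470.7 -220.8   31.6] F [-0.3  0.1 -0.2] gap 88.0 j6 0.88
turn [-0.0004  0.0005 -0.0006] shift [ 0.0048  0.0015 -0.0096] rows 1.0
```

View pics/ws3.png

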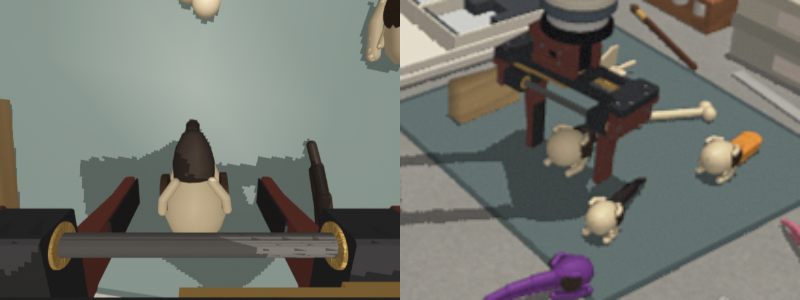

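The jaws straddle the macaw, centred and aligned, and the curlew bill is clear of the right finger. Now I close.

>>> move_arm(targets=[0,0,0,0,0,0,-1,0,0,0,0,0,0,-1,0,0,0,0,0,0,-1,0,0,0,0,0,0,-1,0,0,0,0,0,0,-1,0,0,0,0,0,0,-1,0,0,0,0,0,0,-1])

```text
time_s: 4.87
position: [471.7, -221.5, 33.7]
ee_rot: [-0.0, 0.996, 0.093, 0.0]
wrist_force: [0.3, 0.4, 0.5]
finger_gap: 44.4
```

>>> move_arm(targets=[0,0,0,0,0,-0.04,-1,0,0,0,0,0,-0.08,-1,0,0,0,0,0,-0.1,-1,0,0,0,0,0,-0.1,-1,0,0,0,0,0,-0.1,-1,0,0,0,0,0,0,-1])

```text
time_s: 5.37
position: [473.7, -222.7, 145.6]
ee_rot: [0.003, 0.996, 0.093, 0.004]
wrist_force: [0.5, -0.9, 1.5]
finger_gap: 41.6
```

Run:
```python
from h import *
go(548,94,150,-2)
```

```text
t 5.37 pos [ 473.7 -222.7  145.6] F [ 0.5 -0.9  1.5] gap 41.6 j6 0.88
turn [ 0.0009 -0.0013  0.0352] shift [ 0.5264 -1.19   -0.0211] rows 8.0
```

>>> move_arm(targets=[0,0,0,0.0375,-0.154,0,-1,0,0,0,0.0375,-0.154,0,-1,0,0,0,0.0375,-0.154,0,-1,0,0,0,0.0375,-0.154,0,-1,0,0,0,0.0375,-0.154,0,-1,0,0,0,0.0375,-0.154,0,-1,0,0,0,0.0375,-0.154,0,-1,0,0,0,0.0375,-0.154,0,-1])

```text
time_s: 6.03
position: [487.9, 96.9, 138.5]
ee_rot: [0.0, 0.996, 0.093, 0.0]
wrist_force: [1.0, -0.4, -1.3]
finger_gap: 42.0
```

>>> move_arm(targets=[0,0,0.0176,0,0,0,-1,0,0,0.0176,0,0,0,-1,0,0,0,0,0,0,-1])

```text
time_s: 6.28
position: [488.1, 95.9, 138.2]
ee_rot: [0.0, 1.0, -0.019, -0.0]
wrist_force: [0.2, 0.0, -0.3]
finger_gap: 42.1
```

Run:
```python
from h import *
go(548,94,100,-2)
look('wrist',['curlew_nest','duck_nest','macaw_nest','gap'],[31,33,36,4])
print(ctrl.get_calibration('wrist'))
go(548,94,100,-2)
import shutil; shutil.copy('pics/tmp.png','pics/w4.png')
```

```text
t 6.28 pos [488.1  95.9 138.2] F [ 0.2  0.  -0.3] gap 42.1 j6 1.73
turn [ 0.      0.0001 -0.0003] shift [ 0.24   -0.0012  0.1526] rows 2.0
curlew_nest []
duck_nest [([150.0, 165.0], 0.91, [549.4, 196.5])]
macaw_nest [([315.0, 163.0], 0.94, [547.4, 93.5])]
gap [([406.0, 223.0], 0.59, [499.6, 29.2])]
{'vertical_fov': 64.46306352726582, 'cx': 316.49900495329825, 'cy': 244.1264129013949, 'eye': array([564.89270249,  91.22862766, 275.45789426]), 'attitude': array([-0.09816004, -0.68810389,  0.71185003,  0.10073318])}
t 6.53 pos [488.4  94.4 138.6] F [0.4 0.8 0.4] gap 41.8 j6 1.73
turn [0.     0.     0.0001] shift [ 0.2383 -0.0064  0.1542] rows 2.0
```

View pics/w4.png

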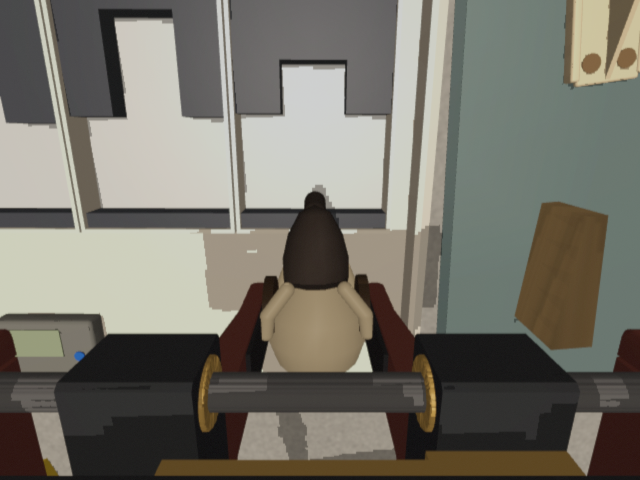

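Macaw held straight. Its slot runs between (281,62) and (346,113), directly ahead of the bill at (315,195).

Run:
```python
from h import *
c=dict(ctrl.get_calibration('wrist'))
for n,p,z in [('slot end L',(282,64),26),('slot end R',(345,64),26),('slot root L',(281,114),26),('slot root R',(346,113),26),('bay far L',(243,115),26),('bay far R',(387,114),26),('bay near?',(315,212),26),('tray near top',(315,229),30),('traybound',(238,229),30),('boundary far',(222,5),30),('bound2 near',(80,229),30),('bound2 far',(45,5),30),('wall in top near',(405,330),28),('wall in far',(430,10),28),('wedge side',(392,225),30),('duck slot L',(108,16),26),('duck slot R',(175,13),26),('duck root L',(124,114),26),('duck root R',(180,114),26)]:
    print(n,onz(c,p,z)[:2].round(1))
```

```text
slot end L [605.7 110.3]
slot end R [604.5  72.5]
slot root L [577.4 112.6]
slot root R [576.6  72.2]
bay far L [577.6 136.2]
bay far R [575.2  46.8]
bay near? [514.9  93.6]
tray near top [504.2  94. ]
traybound [506.  145.1]
boundary far [636.9 142.2]
bound2 near [509.5 249.8]
bound2 far [640.2 242.6]
wall in top near [426.2  31.5]
wall in far [630.9  23.5]
wedge side [505.2  43. ]
duck slot L [634.6 209.8]
duck slot R [634.9 170.7]
duck root L [580.7 209.9]
duck root R [579.5 175.2]
```

>>> move_arm(targets=[0,0,0,0.116,0,0,-1,0,0,0,0.116,0,0,-1,0,0,0,0,0,0.12,-1,0,0,0,0,0,0.1,-1,0,0,0,0,0,0.06,-1,0,0,0,0,0,0.04,-1,0,0,0,0,0,0.02,-1,0,0,0,0,0,0,-1])

```text
time_s: 7.2
position: [545.9, 92.6, 52.8]
ee_rot: [0.0, 1.0, -0.018, -0.001]
wrist_force: [0.4, -0.3, 0.2]
finger_gap: 41.9
```

Run:
```python
from h import *
go(546.5,93,46,-2)
snap('wrist','w5.png'); 
for i in range(3): go(546.5,93,46,-2); ctrl.camera('scene')
a=cv2.imread('pics/w5.png')
cv2.imwrite('pics/w5b.png',cv2.resize(a,(480,360)))
```

```text
t 7.2 pos [545.9  92.6  52.8] F [ 0.4 -0.3  0.2] gap 41.9 j6 1.71
turn [ 0.      0.0002 -0.    ] shift [ 0.0022 -0.0018  0.0272] rows 1.0
t 7.25 pos [546.5  92.7  54.1] F [ 0.2 -0.4  0.5] gap 42.0 j6 1.71
turn [-0.     -0.0001 -0.    ] shift [-0.0002 -0.0011  0.0322] rows 1.0
t 7.3 pos [547.   92.8  54.9] F [ 0.8 -0.2  0.2] gap 41.8 j6 1.71
turn [-0.     -0.0003 -0.    ] shift [-0.002  -0.0006  0.0355] rows 1.0
t 7.35 pos [547.2  92.9  55.3] F [-0.2  0.1 -1. ] gap 41.9 j6 1.71
turn [-0.0001 -0.0004 -0.    ] shift [-0.0029 -0.0001  0.0372] rows 1.0
```

View pics/w5b.png

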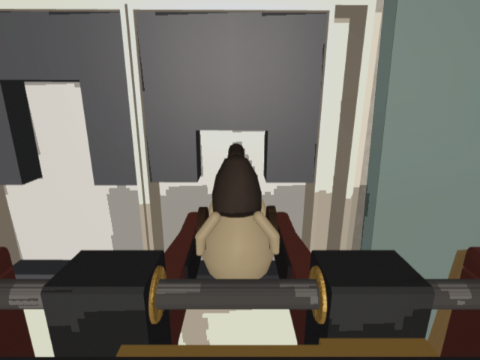

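The bill lies over its slot at (236,150). I lower the last 8 mm slowly, open to about 60 mm and lift.

>>> move_arm(targets=[0,0,0,0,0,0.01,-1,0,0,0,0,0,0.008,-1,0,0,0,0,0,0.006,-1,0,0,0,0,0,0.004,-1,0,0,0,0,0,0.002,-1,0,0,0,0,0,0,-1,0,0,0,0,0,0,-1])

```text
time_s: 7.98
position: [546.4, 93.0, 46.7]
ee_rot: [-0.0, 1.0, -0.018, 0.0]
wrist_force: [-3.1, -0.8, 4.5]
finger_gap: 41.9
```

Run:
```python
from h import *
for i in range(4): go(546.5,93,46,-2); ctrl.camera('scene')
```

```text
t 7.98 pos [546.4  93.   46.7] F [-3.1 -0.8  4.5] gap 41.9 j6 1.71
turn [-0. -0. -0.] shift [ 0.0006 -0.0001  0.0027] rows 1.0
t 8.03 pos [546.4  93.   46.7] F [-2.5 -0.7  6.2] gap 42.0 j6 1.71
turn [-0. -0. -0.] shift [ 0.0005 -0.      0.0027] rows 1.0
t 8.08 pos [546.4  93.   46.7] F [-4.3 -0.8  6.5] gap 42.1 j6 1.71
turn [-0. -0. -0.] shift [ 0.0005 -0.0001  0.0027] rows 1.0
t 8.13 pos [546.4  93.   46.7] F [-3.3 -0.6  5.3] gap 42.0 j6 1.71
turn [-0. -0. -0.] shift [ 0.0005 -0.0001  0.0027] rows 1.0
```

>>> move_arm(targets=[0,0,0,0,0,-0.002,-0.2,0,0,0,0,0,0,0.1,0,0,0,0,0,0,0.36,0,0,0,0,0,0,0.36,0,0,0,0,0,0,0.36,0,0,0,0,0,-0.05,0.36,0,0,0,0,0,-0.1,0.36,0,0,0,0,0,-0.14,0.36])

```text
time_s: 8.85
position: [544.6, 92.7, 117.3]
ee_rot: [0.0, 1.0, -0.018, -0.003]
wrist_force: [0.9, 0.0, 0.6]
finger_gap: 59.9
```

>>> move_arm(targets=[0,0,0,0,0,-0.12,0.6,0,0,-0.005,-0.08,0.1,-0.1,1,0,0,-0.005,-0.08,0.1,0,1,0,0,0,0,0,0,1])

```text
time_s: 9.18
position: [504.5, 41.0, 178.0]
ee_rot: [0.001, 1.0, 0.014, 0.002]
wrist_force: [-0.1, -0.7, -0.4]
finger_gap: 83.2
```

Run:
```python
from h import *
snap('wrist','w6.png')
a=cv2.imread('pics/w6.png')
cv2.imwrite('pics/w6b.png',cv2.resize(a,(480,360)))
go(590,-322,130,8)
```

```text
t 9.23 pos [505.1  42.4 176.6] F [ 0.2  0.6 -0.3] gap 85.9 j6 1.56
turn [ 0.0001 -0.0006 -0.0182] shift [0.3015 1.4656 0.1879] rows 10.0
```

View pics/w6b.png

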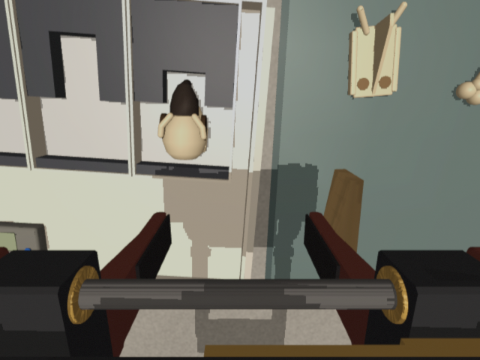

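The macaw sits upright in its bay at (184,135), with its bill in the slot. Next is the duck.

>>> move_arm(targets=[0,0,0,0.024,0.147,0.009,1,0,0,0,0.024,0.147,0.009,1,0,0,0,0.024,0.147,0.009,1,0,0,0,0.024,0.147,0.009,1,0,0,0,0.024,0.147,0.009,1,0,0,0,0.024,0.147,0.009,1,0,0,0,0.024,0.147,0.009,1,0,0,0,0.024,0.147,0.009,1])

```text
time_s: 9.9
position: [562.2, -250.1, 155.6]
ee_rot: [-0.0, 1.0, 0.014, -0.0]
wrist_force: [1.0, 0.1, 0.5]
finger_gap: 88.0
```

>>> move_arm(targets=[0,0,0,0.024,0.147,0.009,1,0,0,0,0.024,0.147,0.009,1,0,0,-0.018,0,0,0,1,0,0,0,0,0,0,1,0,0,0,0,0,0,1])

```text
time_s: 10.32
position: [575.9, -321.5, 150.8]
ee_rot: [-0.001, 0.998, 0.069, -0.0]
wrist_force: [0.7, 0.7, 0.7]
finger_gap: 87.7
```

Run:
```python
from h import *
go(599,-323,31,8)
look('wrist',['duck_center'],[21])
a=cv2.imread('pics/tmp.png')
# ivory/orange masks
hsv=cv2.cvtColor(a,cv2.COLOR_BGR2HSV); c=ctrl.get_calibration('wrist')
m=cv2.inRange(hsv,(8,180,120),(28,255,255)); m[330:]=0
n,l,s,ce=cv2.connectedComponentsWithStats(m); k=1+s[1:,4].argmax(); print(s[k])
ys,xs=np.where(l==k); W=np.array([onz(c,p,12)[:2] for p in zip(xs,ys)]); mu=W.mean(0); w,v=np.linalg.eigh(np.cov(W.T)); print(mu,v[:,1],np.degrees(np.arctan(v[1,1]/v[0,1])))
cv2.imwrite('pics/w7.png',cv2.resize(a,(480,360)))
```

```text
t 10.32 pos [ 575.9 -321.5  150.8] F [0.7 0.7 0.7] gap 87.7 j6 0.87
turn [-0.0002  0.0001 -0.0003] shift [0.0909 0.0192 0.4792] rows 3.0
duck_center [([322.0, 212.0], 0.68, [599.2, -323.2])]
[ 300   93   37   91 1249]
[ 637.29595469 -315.19645816] [-0.97686262 -0.21386777] 12.349110468885891
```

View pics/w7.png

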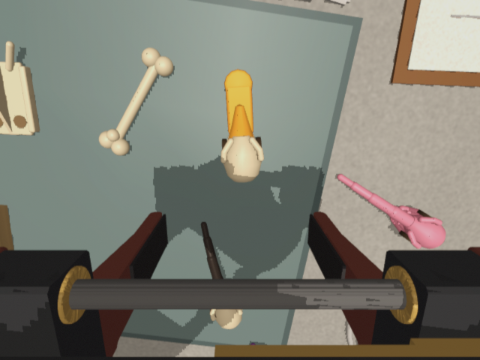

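>>> move_arm(targets=[0,0,0,0.091,0.019,0,1,0,0,-0.0114,0,0,0.1,1,0,0,0,0,0,0.14,1,0,0,0,0,0,0.11,1,0,0,0,0,0,0.07,1,0,0,0,0,0,0.035,1,0,0,0,0,0,0.015,1,0,0,0,0,0,0,1])

```text
time_s: 11.08
position: [599.0, -322.7, 34.4]
ee_rot: [0.0, 0.994, 0.106, 0.0]
wrist_force: [-0.8, -0.7, 0.4]
finger_gap: 87.8
```

>>> move_arm(targets=[0,0,0,0,0,0,-1,0,0,0,0,0,0,-1,0,0,0,0,0,0,-1,0,0,0,0,0,0,-1,0,0,0,0,0,0,-1,0,0,0,0,0,0,-1,0,0,0,0,0,0,-1,0,0,0,0,0,0,-1])

```text
time_s: 11.75
position: [598.7, -323.5, 34.1]
ee_rot: [-0.0, 0.994, 0.106, -0.0]
wrist_force: [0.3, -0.5, 0.4]
finger_gap: 37.9
```

>>> move_arm(targets=[0,0,0,0,0,-0.04,-1,0,0,0,0,0,-0.08,-1,0,0,0,0,0,-0.1,-1,0,0,0,0,0,-0.1,-1,0,0,0,0,0,-0.1,-1,0,0,0,0,0,0,-1,0,0,0,0,0,0,-1])

```text
time_s: 12.33
position: [599.7, -324.0, 142.2]
ee_rot: [0.002, 0.994, 0.106, 0.002]
wrist_force: [0.6, 0.3, -1.4]
finger_gap: 35.6
```

Run:
```python
from h import *
go(480,194,140,-2)
```

```text
t 12.33 pos [ 599.7 -324.   142.2] F [ 0.6  0.3 -1.4] gap 35.6 j6 0.81
turn [ 0.0005 -0.0006  0.0394] shift [-3.1000e-02 -2.1264e+00  1.4000e-03] rows 13.0
```

>>> move_arm(targets=[0,0,0,-0.0024,-0.1636,0,-1,0,0,0,-0.0024,-0.1636,0,-1,0,0,0,-0.0024,-0.1636,0,-1,0,0,0,-0.0024,-0.1636,0,-1,0,0,0,-0.0024,-0.1636,0,-1,0,0,0,-0.0024,-0.1636,0,-1,0,0,0,-0.0024,-0.1636,0,-1,0,0,0,-0.0024,-0.1636,0,-1])

```text
time_s: 13.0
position: [523.4, -2.9, 137.2]
ee_rot: [-0.0, 0.994, 0.106, -0.001]
wrist_force: [0.9, 0.1, -0.6]
finger_gap: 35.3
```

>>> move_arm(targets=[0,0,0,-0.0024,-0.1636,0,-1,0,0,0,-0.0024,-0.1636,0,-1,0,0,0,-0.0024,-0.1636,0,-1,0,0,0,-0.0024,-0.1636,0,-1,0,0,0,-0.0024,-0.1636,0,-1,0,0,0.0197,0,0,0,-1,0,0,0.0197,0,0,0,-1,0,0,0,0,0,0,-1])

```text
time_s: 13.67
position: [477.9, 195.3, 137.2]
ee_rot: [0.001, 1.0, -0.019, -0.001]
wrist_force: [-0.6, -0.1, -0.4]
finger_gap: 35.8
```

Run:
```python
from h import *
look('wrist',['curlew_nest','duck_nest','macaw_nest'],[31,33,36])
go(548,194,50,-2); print(ctrl.get_calibration('wrist'))
import shutil; shutil.copy('pics/tmp.png','pics/w8.png')
```

```text
curlew_nest [([147.0, 148.0], 0.59, [549.5, 296.4])]
duck_nest [([547.0, 204.0], 0.67, [505.3, 45.4])]
macaw_nest []
t 13.87 pos [478.9 194.1 138.3] F [-0.5 -0.8 -0.2] gap 35.8 j6 1.92
turn [0.0001 0.0002 0.0003] shift [ 0.2768 -0.0089  0.353 ] rows 3.0
{'vertical_fov': 64.46306352726582, 'cx': 316.49900495329825, 'cy': 244.1264129013949, 'eye': array([555.51984267, 190.9931558 , 275.16531596]), 'attitude': array([-0.09874673, -0.68841918,  0.71143753,  0.10091953])}
```

View pics/w8.png

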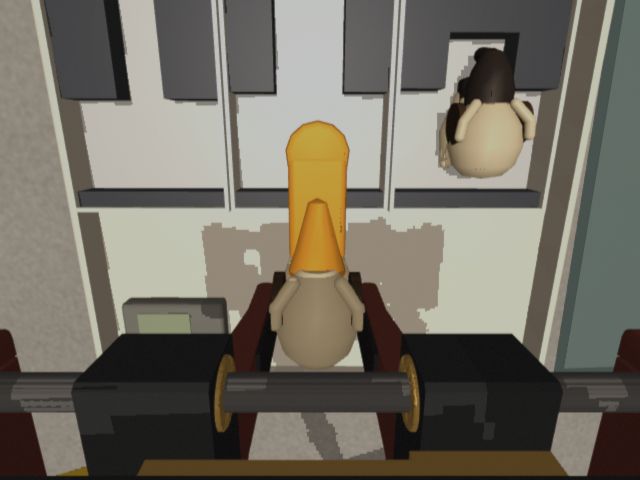

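The duck is held straight, its bill at (318,200). Its slot lies ahead between columns 275 and 344, and its bay spans rows 95 to 190. The macaw is still seated.

Run:
```python
from h import *
c=ctrl.get_calibration('wrist')
for n,p,z in [('root L',(275,93),26),('root R',(344,94),26),('slot L',(277,20),26),('slot R',(344,20),26),('near',(315,189),26),('bayL',(238,97),26),('bayR',(383,97),26),('curlew root L',(125,99),26),('curlew root R',(162,99),26),('cslotL',(119,30),26),('cslotR',(158,20),26),('cnear',(150,189),26),('tip',(318,122),130),('bc',(318,318),140)]:
    print(n,onz(c,p,z)[:2].round(1))
```

```text
root L [580.  215.2]
root R [578. 173.]
slot L [619.5 211.5]
slot R [618.3 172.5]
near [520.6 192.7]
bayL [578.4 238. ]
bayR [575.5 149.2]
curlew root L [579.5 307.3]
curlew root R [578.8 284.6]
cslotL [617.3 304.3]
cslotR [621.8 280.7]
cnear [524.1 300.5]
tip [559.4 190.1]
bc [486.  192.5]
```

>>> move_arm(targets=[0,0,0,0.14,-0.005,0,-1,0,0,0,0.14,-0.005,0,-1,0,0,0,0,0,0.12,-1,0,0,0,0,0,0.1,-1,0,0,0,0,0,0.06,-1,0,0,0,0,0,0.035,-1,0,0,0,0,0,0.016,-1,0,0,0,0,0,0.004,-1])

```text
time_s: 14.53
position: [549.0, 194.2, 55.0]
ee_rot: [0.0, 1.0, -0.017, -0.0]
wrist_force: [-0.2, -0.2, -0.8]
finger_gap: 35.8
```

>>> move_arm(targets=[0,0,0,0,0,0,-1,0,0,0,0,0,0.006,-1,0,0,0,0,0,0.006,-1,0,0,0,0,0,0,-1,0,0,0,0,0,0,-1])

```text
time_s: 14.95
position: [549.3, 194.8, 52.9]
ee_rot: [-0.0, 1.0, -0.017, 0.0]
wrist_force: [-0.4, 0.0, 0.1]
finger_gap: 35.4
```

Run:
```python
from h import *
snap('wrist','w9.png'); 
for i in range(2): go(549,194,46,-2); ctrl.camera('scene')
cv2.imwrite('pics/w9b.png',cv2.resize(cv2.imread('pics/w9.png'),(400,300)))
```

```text
t 15.0 pos [549.2 194.8  52.8] F [0.  0.1 0.1] gap 35.8 j6 1.89
turn [-0.     -0.0001 -0.    ] shift [-0.0008  0.0031  0.0273] rows 1.0
t 15.05 pos [549.2 194.8  52.7] F [-0.4 -0.8  0.2] gap 35.6 j6 1.89
turn [-0.     -0.0001 -0.    ] shift [-0.0007  0.0031  0.0269] rows 1.0
```

View pics/w9b.png

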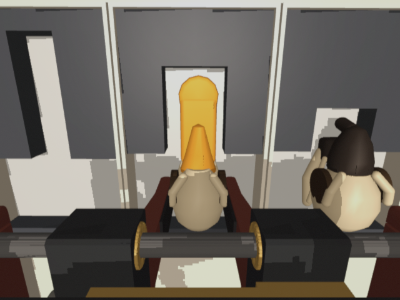

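The duck's bill is centred over its slot, so I lower it the rest of the way.

>>> move_arm(targets=[0,0,0,0,0,0.006,-1,0,0,0,0,0,0.006,-1,0,0,0,0,0,0.006,-1,0,0,0,0,0,0.006,-1,0,0,0,0,0,0.004,-1,0,0,0,0,0,0,-1,0,0,0,0,0,0,-1])

```text
time_s: 15.68
position: [549.2, 194.7, 46.7]
ee_rot: [-0.0, 1.0, -0.018, 0.0]
wrist_force: [-2.8, -1.5, 6.4]
finger_gap: 35.8
```

>>> move_arm(targets=[0,0,0,0,0,-0.002,-0.2,0,0,0,0,0,0,0.1,0,0,0,0,0,0,0.36,0,0,0,0,0,0,0.36,0,0,0,0,0,0,0.36,0,0,0,0,0,-0.05,0.36,0,0,0,0,0,-0.1,0.36,0,0,0,0,0,-0.14,0.36])

```text
time_s: 16.35
position: [547.4, 194.1, 116.4]
ee_rot: [0.001, 1.0, -0.018, -0.003]
wrist_force: [-0.6, 0.6, 0.1]
finger_gap: 59.7
```

>>> move_arm(targets=[0,0,0,-0.04,0.02,-0.12,0.6,0,0,-0.0192,-0.1,0.1,-0.04,1,0,0,-0.0192,-0.1,0.1,0,1,0,0,-0.0192,0,0,0,1,0,0,0,0,0,0,1])

```text
time_s: 16.77
position: [489.8, 138.0, 160.0]
ee_rot: [-0.0, 0.986, 0.164, 0.001]
wrist_force: [0.1, -0.3, -0.5]
finger_gap: 86.6
```

Run:
```python
from h import *
go(415,-333,150,20)
```

```text
t 16.77 pos [489.8 138.  160. ] F [ 0.1 -0.3 -0.5] gap 86.6 j6 1.45
turn [ 0.     -0.0004 -0.0031] shift [-0.893   1.6859  0.0383] rows 12.0
```

>>> move_arm(targets=[0,0,-0.003,-0.0744,0.1405,0.003,1,0,0,0,-0.0744,0.1405,0.003,1,0,0,0,-0.0744,0.1405,0.003,1,0,0,0,-0.0744,0.1405,0.003,1,0,0,0,-0.0744,0.1405,0.003,1,0,0,0,-0.0744,0.1405,0.003,1,0,0,0,-0.0744,0.1405,0.003,1,0,0,0,-0.0744,0.1405,0.003,1])

```text
time_s: 17.43
position: [444.9, -177.5, 153.1]
ee_rot: [0.0, 0.985, 0.17, 0.001]
wrist_force: [0.4, -0.8, 0.4]
finger_gap: 87.9
```

>>> move_arm(targets=[0,0,0,-0.0744,0.1405,0.003,1,0,0,0,-0.0744,0.1405,0.003,1,0,0,0,-0.0744,0.1405,0.003,1,0,0,0,-0.0744,0.1405,0.003,1,0,0,0,0,0,0,1,0,0,0,0,0,0,1])

```text
time_s: 17.93
position: [422.2, -334.8, 149.1]
ee_rot: [-0.0, 0.986, 0.169, -0.0]
wrist_force: [-0.2, -0.3, 0.0]
finger_gap: 88.1
```

Run:
```python
from h import *
look('wrist',['curlew_center','curlew_center'],[19,25])
go(430,-332,31,22)
c=ctrl.get_calibration('wrist'); print(c['eye'],c['attitude'])
import shutil; shutil.copy('pics/tmp.png','pics/w10.png')
```

```text
curlew_center [([336.0, 346.0], 0.9, [347.3, -378.4]), ([314.0, 234.0], 0.86, [428.2, -332.0])]
curlew_center [([336.0, 346.0], 0.9, [350.6, -376.9]), ([314.0, 234.0], 0.86, [429.6, -331.6])]
t 18.08 pos [ 423.  -332.2  149.6] F [ 1.3  0.4 -0.3] gap 87.6 j6 0.5
turn [-0.     -0.0001 -0.0062] shift [0.0263 0.0086 0.4743] rows 3.0
[ 494.98150216 -307.08256592  286.54779583] [ 0.11522834  0.80999025 -0.56934609 -0.08051862]
```

View pics/w10.png

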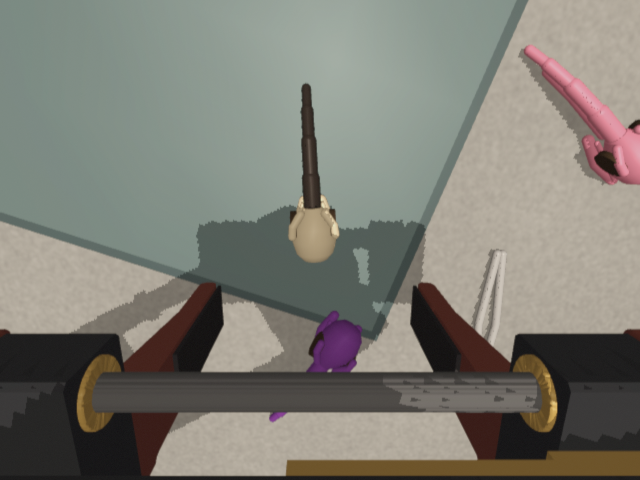

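The ivory curlew is at (314,234) with its bill tip at (306,87). The purple one at (340,345) is well behind and clear of the fingers.

>>> move_arm(targets=[0,0,0,0.0206,0.0066,0,1,0,0,-0.0075,0,0,0.1,1,0,0,0,0,0,0.14,1,0,0,0,0,0,0.12,1,0,0,0,0,0,0.07,1,0,0,0,0,0,0.033,1,0,0,0,0,0,0.015,1,0,0,0,0,0,0,1])

```text
time_s: 18.75
position: [428.3, -332.4, 30.1]
ee_rot: [0.0, 0.981, 0.196, 0.0]
wrist_force: [-0.4, 0.3, 0.3]
finger_gap: 87.8
```

>>> move_arm(targets=[0,0,0,0,0,0,-1,0,0,0,0,0,0,-1,0,0,0,0,0,0,-1,0,0,0,0,0,0,-1,0,0,0,0,0,0,-1,0,0,0,0,0,0,-1,0,0,0,0,0,0,-1,0,0,0,0,0,0,-1])

```text
time_s: 19.42
position: [427.7, -333.0, 29.9]
ee_rot: [-0.0, 0.981, 0.195, -0.0]
wrist_force: [-0.4, -0.3, -0.1]
finger_gap: 37.9
```

>>> move_arm(targets=[0,0,0,0,0,0,-1,0,0,0,0,0,0,-1,0,0,0,0,0,-0.04,-1,0,0,0,0,0,-0.08,-1,0,0,0,0,0,-0.1,-1,0,0,0,0,0,-0.1,-1,0,0,0,0,0,-0.1,-1,0,0,0,0,0,0,-1])

```text
time_s: 20.08
position: [429.6, -334.6, 142.1]
ee_rot: [0.004, 0.981, 0.195, 0.003]
wrist_force: [-0.1, -0.4, 0.8]
finger_gap: 31.9
```

Run:
```python
from h import *
go(470,297,140,-2)
```

```text
t 20.08 pos [ 429.6 -334.6  142.1] F [-0.1 -0.4  0.8] gap 31.9 j6 0.45
turn [ 0.0013 -0.001   0.0681] shift [ 1.1163 -2.2723 -0.0073] rows 16.0
```

>>> move_arm(targets=[0,0,0,0.0697,-0.142,0,-1,0,0,0,0.0697,-0.142,0,-1,0,0,0,0.0697,-0.142,0,-1,0,0,0,0.0697,-0.142,0,-1,0,0,0,0.0697,-0.142,0,-1,0,0,0,0.0697,-0.142,0,-1,0,0,0,0.0697,-0.142,0,-1,0,0,0,0.0697,-0.142,0,-1])

```text
time_s: 20.75
position: [447.4, -15.4, 134.8]
ee_rot: [0.0, 0.981, 0.195, 0.0]
wrist_force: [0.5, -0.8, -0.1]
finger_gap: 31.8
```

>>> move_arm(targets=[0,0,0,0.0697,-0.142,0,-1,0,0,0,0.0697,-0.142,0,-1,0,0,0,0.0697,-0.142,0,-1,0,0,0,0.0697,-0.142,0,-1,0,0,0,0.0697,-0.142,0,-1,0,0,0,0.0697,-0.142,0,-1,0,0,0,0.0697,-0.142,0,-1,0,0,0,0.0697,-0.142,0,-1])

```text
time_s: 21.42
position: [467.4, 300.5, 134.6]
ee_rot: [0.0, 0.981, 0.195, -0.0]
wrist_force: [1.0, 0.2, 0.1]
finger_gap: 32.3
```

>>> move_arm(targets=[0,0,0.017,0,0,0,-1,0,0,0.017,0,0,0,-1,0,0,0.017,0,0,0,-1,0,0,0.017,0,0,0,-1,0,0,0,0,0,0,-1,0,0,0,0,0,0,-1])

```text
time_s: 21.92
position: [467.8, 298.4, 134.6]
ee_rot: [0.0, 1.0, -0.016, -0.0]
wrist_force: [-0.1, -0.5, -0.7]
finger_gap: 31.7
```

Run:
```python
from h import *
look('wrist',['curlew_nest','duck_nest'],[31,33])
go(549,294,50,-2); print(ctrl.get_calibration('wrist'))
import shutil; shutil.copy('pics/tmp.png','pics/w11.png')
```

```text
curlew_nest [([310.0, 124.0], 0.66, [550.0, 299.0])]
duck_nest []
t 22.07 pos [467.9 298.3 134.8] F [ 0.2 -0.1 -0.4] gap 32.0 j6 2.11
turn [0.     0.     0.0004] shift [0.3248 0.0068 0.3392] rows 3.0
{'vertical_fov': 64.46306352726582, 'cx': 316.49900495329825, 'cy': 244.1264129013949, 'eye': array([544.38896995, 295.2325022 , 271.73194463]), 'attitude': array([-0.09823285, -0.68867988,  0.71129668,  0.10063481])}
```

View pics/w11.png

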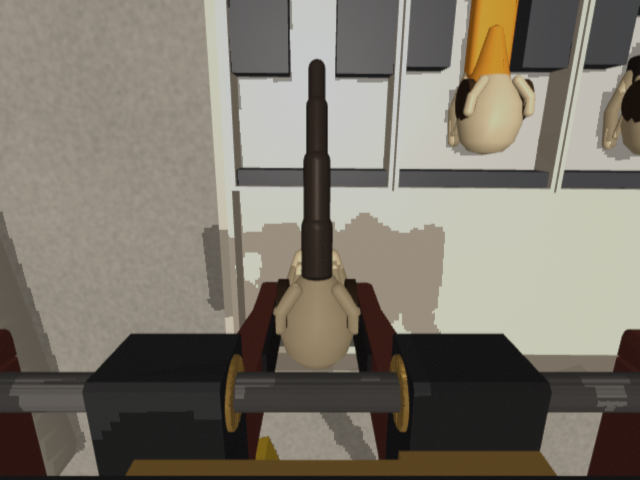

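The curlew is held straight, its bill tip at (317,65). Its slot spans columns 290 to 337 at row 72, and its bay spans rows 75 to 170. The duck is seated.

Run:
```python
from h import *
c=ctrl.get_calibration('wrist')
for n,p,z in [('root L',(290,72),26),('root R',(337,73),26),('slot L',(290,10),26),('slot R',(335,10),26),('near',(315,168),26),('bayL',(235,76),26),('bayR',(388,76),26),('tip',(317,65),120),('bc',(317,318),135)]:
    print(n,onz(c,p,z)[:2].round(1))
```

```text
root L [580.1 309.6]
root R [578.7 281.7]
slot L [612.6 307.9]
slot R [611.8 282.2]
near [523.5 296.6]
bayL [579.  342.4]
bayR [576.1 251.3]
tip [568.5 294.1]
bc [474.3 297.1]
```

>>> move_arm(targets=[0,0,0,0.16,-0.001,0,-1,0,0,0,0.16,-0.001,0,-1,0,0,0,0.01,0,0.12,-1,0,0,0,0,0,0.1,-1,0,0,0,0,0,0.06,-1,0,0,0,0,0,0.035,-1,0,0,0,0,0,0.015,-1,0,0,0,0,0,0,-1])

```text
time_s: 22.73
position: [550.1, 296.0, 51.9]
ee_rot: [0.0, 1.0, -0.017, -0.0]
wrist_force: [-0.4, -0.2, 0.5]
finger_gap: 32.1
```

>>> move_arm(targets=[0,0,0,0,0,0,-1,0,0,0,0,0,0.005,-1,0,0,0,0,0,0,-1])

```text
time_s: 22.98
position: [551.0, 296.5, 52.7]
ee_rot: [-0.001, 1.0, -0.017, 0.001]
wrist_force: [0.2, -0.3, -0.2]
finger_gap: 31.7
```

Run:
```python
from h import *
snap('wrist','w12.png'); 
go(550.5,296.3,43,-2)
cv2.imwrite('pics/w12b.png',cv2.resize(cv2.imread('pics/w12.png'),(400,300)))
```

```text
t 23.03 pos [550.8 296.4  52.4] F [-1.1  0.1 -1.1] gap 32.1 j6 2.04
turn [-0.0001 -0.0003  0.0001] shift [-0.0014  0.0005  0.0377] rows 1.0
```

View pics/w12b.png

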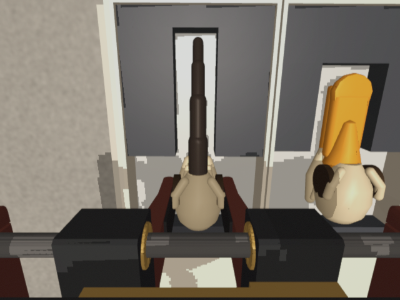

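The curlew's bill is centred in its slot. I lower it until it touches.

>>> move_arm(targets=[0,0,0,0,0,0.008,-1,0,0,0,0,0,0.008,-1,0,0,0,0,0,0.006,-1,0,0,0,0,0,0.006,-1,0,0,0,0,0,0.004,-1,0,0,0,0,0,0.004,-1,0,0,0,0,0,0,-1,0,0,0,0,0,0,-1])

```text
time_s: 23.7
position: [550.4, 296.1, 42.1]
ee_rot: [-0.0, 1.0, -0.017, -0.0]
wrist_force: [0.3, -0.2, -0.2]
finger_gap: 31.8
```

>>> move_arm(targets=[0,0,0,0,0,0.002,-1,0,0,0,0,0,0.002,-1,0,0,0,0,0,0,-1,0,0,0,0,0,0,-1])

```text
time_s: 24.03
position: [550.5, 296.2, 41.8]
ee_rot: [-0.0, 1.0, -0.017, 0.0]
wrist_force: [-1.2, -1.0, 4.2]
finger_gap: 31.3
```

>>> move_arm(targets=[0,0,0,0,0,-0.002,-0.3,0,0,0,0,0,0,0,0,0,0,0,0,0,0.3,0,0,0,0,0,0,0.3,0,0,0,0,0,0,0.3,0,0,0,0,0,-0.05,0.3,0,0,0,0,0,-0.1,0.3,0,0,0,0,0,-0.14,0.3])

```text
time_s: 24.7
position: [548.8, 295.3, 111.9]
ee_rot: [0.001, 1.0, -0.017, -0.003]
wrist_force: [0.8, 0.5, -0.1]
finger_gap: 57.2
```

>>> move_arm(targets=[0,0,0,-0.04,0.02,-0.1,0.6,0,0,0,-0.06,0.15,0,0.6,0,0,0,-0.06,0.15,0,0.6,0,0,0,-0.06,0.15,0,0.6,0,0,0,-0.06,0.15,0,0.6,0,0,0,-0.06,0.15,0,0.6,0,0,0,-0.06,0.15,0,0.6,0,0,0,-0.06,0.125,0,0.6])

```text
time_s: 25.37
position: [425.5, 37.1, 140.2]
ee_rot: [0.0, 1.0, -0.017, 0.001]
wrist_force: [0.3, -0.4, 0.6]
finger_gap: 70.3
```

>>> move_arm(targets=[0,0,0,0,0,0,0.6,0,0,0,0,0,0,0.6])

```text
time_s: 25.53
position: [426.4, 37.8, 140.5]
ee_rot: [-0.0, 1.0, -0.019, 0.001]
wrist_force: [0.2, -0.3, 0.2]
finger_gap: 70.3
```

Run:
```python
from h import *
go(430,40,150,-2)
look('wrist',['gap','wedge_center','macaw_nest'],[4,25,36]); print(ctrl.get_calibration('wrist'))
import shutil; shutil.copy('pics/tmp.png','pics/w13.png')
```

```text
t 25.53 pos [426.4  37.8 140.5] F [ 0.2 -0.3  0.2] gap 70.3 j6 1.62
turn [-0.     -0.0004 -0.0005] shift [ 0.0143 -0.0095 -0.038 ] rows 1.0
gap [([322.0, 137.0], 0.72, [500.6, 29.9])]
wedge_center [([483.0, 185.0], 0.72, [466.2, -74.8])]
macaw_nest []
{'vertical_fov': 64.46306352726582, 'cx': 316.49900495329825, 'cy': 244.1264129013949, 'eye': array([503.27849922,  36.66992409, 276.40790533]), 'attitude': array([-0.0979333 , -0.68846079,  0.71154625,  0.10066152])}
```

View pics/w13.png

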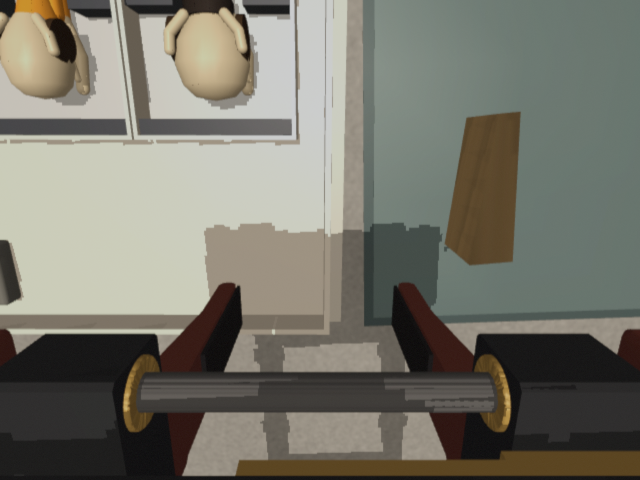

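The drawer's right wall runs along column 326, and the trays' near edge is on row 140. The wedge top is at (470,265), (513,262) and (520,112). That was picture 16, so from here I measure numerically.

Run:
```python
from h import *
c=ctrl.get_calibration('wrist'); im=cv2.imread('pics/w13.png')
for n,p,z in [('butt TL',(470,265),50),('butt TR',(513,262),50),('thin TR',(520,112),50),('butt botL',(445,247),0),('thin botL',(467,117),0),
  ('tray near R top',(297,140),30),('tray R far',(297,10),30),('wall in floor near',(325,300),4),('wall in floor far',(326,20),4),('mouthfloor',(325,150),4)]:
    print(n,onz(c,p,z)[:2].round(1))
g=im.astype(int).mean(2).round().astype(int)
for r in (60,125,190): print(r,g[r,288:356].tolist())
hsv=cv2.cvtColor(im,cv2.COLOR_BGR2HSV)
m=cv2.inRange(hsv,(8,90,40),(22,255,200)); m[:,:400]=0; m[:90]=0; m[300:]=0
cs,_=cv2.findContours(m,0,2); k=max(cs,key=cv2.contourArea); print(cv2.approxPolyDP(k,4,True)[:,0].tolist())
```

```text
butt TL [420.9 -57.5]
butt TR [422.  -84.3]
thin TR [511.4 -78.4]
butt botL [417.8 -58.2]
thin botL [511.1 -67.6]
tray near R top [500.   48.8]
tray R far [571.7  45.4]
wall in floor near [379.   33.9]
wall in floor far [572.7  28.1]
mouthfloor [492.3  30.9]
60 [204, 204, 204, 205, 205, 205, 199, 128, 98, 123, 155, 199, 203, 203, 203, 203, 203, 203, 203, 203, 203, 203, 203, 203, 203, 203, 203, 203, 203, 203, 203, 204, 203, 203, 204, 203, 198, 152, 198, 203, 204, 203, 203, 203, 201, 200, 199, 200, 199, 199, 199, 199, 199, 199, 199, 199, 199, 195, 150, 140, 140, 141, 143, 143, 143, 144, 143, 143]
125 [105, 105, 106, 127, 199, 205, 205, 199, 120, 98, 144, 199, 203, 203, 203, 203, 203, 203, 203, 203, 203, 203, 203, 203, 204, 204, 204, 204, 204, 204, 203, 204, 204, 204, 204, 201, 181, 166, 200, 203, 203, 204, 204, 203, 200, 200, 200, 200, 200, 200, 200, 199, 199, 200, 200, 198, 185, 151, 145, 146, 146, 146, 145, 144, 143, 141, 140, 140]
190 [201, 201, 201, 200, 201, 201, 201, 201, 201, 201, 201, 201, 202, 201, 201, 201, 201, 201, 201, 201, 201, 201, 201, 201, 201, 201, 202, 201, 201, 201, 201, 202, 202, 202, 201, 196, 142, 196, 202, 202, 202, 202, 201, 197, 197, 197, 197, 197, 197, 197, 197, 197, 196, 196, 194, 174, 148, 144, 144, 145, 145, 145, 146, 146, 147, 146, 146, 146]
[[519, 112], [466, 120], [445, 243], [470, 264], [512, 258]]
```

Run:
```python
from h import *
go(441,-71.2,100,-1)
```

```text
t 25.73 pos [426.9  39.9 139.5] F [-0.3  0.3  0. ] gap 70.2 j6 1.62
turn [-0.0001 -0.     -0.0025] shift [0.0713 0.4422 0.1577] rows 3.0
```

>>> move_arm(targets=[0,0,0,0.024,0.147,0,0.6,0,0,0,0.024,0.147,0,0.6,0,0,0,0.024,0.147,0,0.6,0,0,-0.0025,0,0,0.1,0.6,0,0,0,0,0,0.05,0.6,0,0,0,0,0,0,0.6,0,0,0,0,0,0,0.6,0,0,0,0,0,0,0.6])

```text
time_s: 26.4
position: [441.0, -70.6, 102.2]
ee_rot: [-0.0, 1.0, -0.008, 0.0]
wrist_force: [-0.4, 0.5, 0.5]
finger_gap: 70.1
```

Run:
```python
from h import *
c=ctrl.get_calibration('wrist'); im,c=snap('wrist','w14.png'); im=im[:,:,::-1]
hsv=cv2.cvtColor(im.copy(),cv2.COLOR_BGR2HSV)
m=cv2.inRange(hsv,(8,90,40),(22,255,220)); m[400:]=0
cs,_=cv2.findContours(m,0,2); k=max(cs,key=cv2.contourArea); 
for p in cv2.approxPolyDP(k,4,True)[:,0]: print(p,onz(c,p,50)[:2].round(1),onz(c,p,0)[:2].round(1))
go(441,-71.2,54,-1)
```

```text
[331 146] [511.7 -79.6] [510.2 -81.5]
[311 149] [510.5 -69.9] [508.6 -69.2]
[296 318] [420.7 -59.9] [395.1 -56.5]
[344 315] [422.1 -86.2] [396.9 -89.8]
t 26.45 pos [441.2 -70.8 102.6] F [ 0.6 -0.6  0.2] gap 69.9 j6 1.35
turn [ 0.     -0.0002  0.0001] shift [-0.0009  0.0017  0.1945] rows 2.0
```

>>> move_arm(targets=[0,0,-0.001,0,0.0075,0.08,0.6,0,0,0,0,0,0.07,0.6,0,0,0,0,0,0.03,0.6,0,0,0,0,0,0.014,0.6,0,0,0,0,0,0,0.6,0,0,0,0,0,0,-1,0,0,0,0,0,0,-1,0,0,0,0,0,0,-1])

```text
time_s: 27.12
position: [441.2, -73.8, 54.3]
ee_rot: [0.0, 1.0, -0.006, 0.001]
wrist_force: [0.0, 0.6, -0.1]
finger_gap: 53.9
```

>>> move_arm(targets=[0,0,0,0,0,0,-1,0,0,0,0,0,0,-1,0,0,0,0,0,0,-1,0,0,0,0,0,0,-1,0,0,0,0,0,0,-1,0,0,0,0,0,0,-1])

```text
time_s: 27.62
position: [440.6, -73.7, 53.2]
ee_rot: [0.0, 1.0, -0.006, -0.0]
wrist_force: [0.1, 0.7, 0.5]
finger_gap: 24.4
```

>>> move_arm(targets=[0,0,0,0,0,-0.04,-1,0,0,0,0,0,-0.08,-1,0,0,0,0,0,-0.08,-1,0,0,0,0,0,0,-1,0,0,0,0,0,0,-1])

```text
time_s: 28.03
position: [441.4, -73.9, 104.5]
ee_rot: [0.0, 1.0, -0.006, 0.001]
wrist_force: [-0.4, 0.4, -0.6]
finger_gap: 24.5
```

```bash
cat > wd.py <<'E'
from h import *
def wedge(f,z):
    im,c=snap('wrist',f); hsv=cv2.cvtColor(im[:,:,::-1].copy(),cv2.COLOR_BGR2HSV)
    m=cv2.inRange(hsv,(8,90,40),(22,255,220)); m[400:]=0
    cs,_=cv2.findContours(m,0,2); k=max(cs,key=cv2.contourArea)
    for p in cv2.approxPolyDP(k,4,True)[:,0]: print(p,onz(c,p,z)[:2].round(1))
E
python3 - <<'E'
from wd import *
s=ctrl.get_state();z=s['position'][2]; print(z)
wedge('w15.png',z-4)
go(422,45.2,z,-6.6)
E
```

```text
104.54972483129347
[329 148] [512.9 -80.1]
[302 154] [511.  -70.3]
[285 371] [420.9 -61. ]
[348 368] [422.  -87.9]
[334 152] [511.5 -81.9]
t 28.08 pos [440.7 -73.7 103.1] F [ 0.2  0.1 -0.9] gap 24.3 j6 1.34
turn [ 0.     -0.0001  0.0163] shift [-0.0807 -0.4747 -0.0057] rows 3.0
```

>>> move_arm(targets=[0,0,0,-0.027,-0.16,0,-1,0,0,0,-0.027,-0.16,0,-1,0,0,0,-0.027,-0.16,0,-1,0,0,0.0171,0,0,0,-1,0,0,0,0,0,0,-1,0,0,0,0,0,0,-1,0,0,0,0,0,0,-1])

```text
time_s: 28.67
position: [421.6, 45.7, 102.3]
ee_rot: [0.0, 0.998, -0.059, -0.001]
wrist_force: [-0.5, 0.3, -1.4]
finger_gap: 24.4
```

Run:
```python
from wd import *
s=ctrl.get_state();z=s['position'][2]
wedge('w16.png',z-4)
go(422,47,57.5,-6.9)
c=ctrl.get_calibration('wrist'); g=cv2.imread('pics/w16.png').astype(int).mean(2).round().astype(int)
# wall line & tray corner
def dark(r,a,b,t):
    q=g[r,a:b]; return [a+i for i in range(len(q)) if q[i]<t]
for r in (80,110,140): print(r,''.join('%4d'%v for v in g[r,250:390:2]))
for wx in (480,530): print('wall pix expected',pix(c,[wx,30.3-(wx-501.5)*.033,4]))
```

```text
[329 148] [492.2  32.1]
[305 150] [492.5  40.7]
[285 371] [402.6  60.8]
[348 367] [401.4  33.9]
[334 156] [489.2  30.6]
t 28.72 pos [421.7  45.5 102.5] F [-0.7  0.2  0. ] gap 24.4 j6 1.72
turn [0.0001 0.0002 0.0001] shift [ 0.0005 -0.0061  0.1799] rows 2.0
80  210 211 210 211 211 210 211 211 211 211 211 211 211 211 211 211 211 211 212 212 146 122 210 211 211 211 211 211 211 211 211 211 211 211 211 211 211 194 186 211 211 211 165 208 207 207 207 207 207 205 159 155 150 147 151 154 154 155 157 156 117 116 115 116 116 115 117 139 140 140
110  138 126 124 118 116 115 112 110 111 111 111 112 112 112 113 113 112 112 113 201 212 207 101 165 211 211 211 211 211 211 211 211 211 211 211 211 211 211 204 186 211 212 212 208 207 207 207 207 207 207 203 152 153 152 151 146 145 146 149 152 152 123 112 112 113 112 112 114 136 138
140  204 206 207 207 209 209 209 209 209 209 205 182 183 182 205 207 207 207 209 209 209 210 210 210 210 210 210 210 210 210 210 210 210 210 210 210 210 210 211 204 179 211 211 210 207 207 206 207 206 206 206 182 149 149 151 150 149 146 147 149 148 148 129 110 110 111 110 109 112 134
wall pix expected [np.float64(327.31064371189024), np.float64(162.8609761130914)]
wall pix expected [np.float64(320.42399060070693), np.float64(73.62988458445878)]
```

Run:
```python
from h import *
c=ctrl.get_calibration('wrist'); print(c['eye'].round(1))
for n,p in [('line80',(325,80)),('line110',(327.5,110)),('line140',(330,140)),('step2@140',(336.5,140)),('outer@140',(352.5,140)),('outer@80',(349.5,80)),('trayR110',(294.5,110)),('trayR80',(291.5,80)),('traybright110',(289,110))]:
    print(n,onz(c,p,4)[:2].round(1),onz(c,p,28)[:2].round(1),onz(c,p,30)[:2].round(1))
look('wrist',['gap'],[4])
print(pix(c,[501.5,30.3,4]))
im=cv2.imread('pics/scene0.png')
g=im.astype(int).mean(2).round().astype(int)
cs=ctrl.get_calibration('side'); im,cc=snap('side','s17.png')
for cam in('scene','side'):
    look(cam,['gap'],[4])
```

```text
[497.8  35.8 239.3]
line80 [526.4  27.2] [523.4  28. ] [523.2  28.1]
line110 [510.1  27.5] [508.8  28.4] [508.7  28.4]
line140 [493.1  27.9] [493.6  28.7] [493.6  28.8]
step2@140 [492.6  24.1] [493.2  25.3] [493.2  25.4]
outer@140 [491.5  14.6] [492.1  16.8] [492.2  17. ]
outer@80 [524.7  13.2] [521.9  15.5] [521.7  15.7]
trayR110 [512.4  46.7] [510.9  45.6] [510.8  45.5]
trayR80 [528.6  46.2] [525.5  45.1] [525.2  45. ]
traybright110 [512.7  49.9] [511.2  48.4] [511.1  48.3]
gap [([330.0, 128.0], 0.95, [499.9, 27.0])]
[np.float64(324.4539700732834), np.float64(125.84675413928315)]
gap [([375.0, 258.0], 0.98, [494.8, 38.6])]
gap [([331.0, 234.0], 0.9, [493.9, 29.0])]
```

>>> move_arm(targets=[0,0,0.002,0,0.01,0.08,-1,0,0,0,0,0,0.06,-1,0,0,0,0,0,0.025,-1,0,0,0,0,0,0.008,-1,0,0,0,0,0,0.004,-1,0,0,0,0,0,0.002,-1,0,0,0,0,0,0.002,-1,0,0,0,0,0,0,-1])

```text
time_s: 29.73
position: [421.6, 44.4, 58.3]
ee_rot: [-0.0, 0.998, -0.066, 0.0]
wrist_force: [-1.2, 4.7, 0.9]
finger_gap: 24.2
```

>>> move_arm(targets=[0,0,0,0,0,0.002,-1,0,0,0,0,0,0.001,-1,0,0,0,0,0,0,-1,0,0,0,0,0,0,-1])

```text
time_s: 30.07
position: [421.9, 44.3, 57.6]
ee_rot: [-0.0, 0.998, -0.066, 0.0]
wrist_force: [-0.3, 4.8, 3.1]
finger_gap: 24.3
```

Run:
```python
from wd import *
s=ctrl.get_state();z=s['position'][2]
wedge('w17.png',z-4)
go(422,45,57.5,-7.6)
```

```text
[327 149] [492.   30.4]
[302 152] [492.2  39.5]
[298 158] [490.3  41.2]
[285 371] [403.2  59.6]
[348 371] [399.6  33. ]
t 30.12 pos [421.9  44.3  57.6] F [-1.3  4.5  2.2] gap 24.1 j6 1.73
turn [-0.0001 -0.0002  0.    ] shift [ 0.     -0.0027  0.0004] rows 1.0
```

>>> move_arm(targets=[0,0,0,0.03,-0.005,-0.001,-1,0,0,0,0.03,-0.003,0,-1,0,0,0,0.03,-0.003,0,-1,0,0,0,0.03,-0.003,0,-1,0,0,0,0.02,-0.002,0,-1,0,0,0,0,0,0,-1])

```text
time_s: 30.62
position: [457.9, 43.1, 57.2]
ee_rot: [0.0, 0.998, -0.066, 0.0]
wrist_force: [1.3, 2.7, -1.9]
finger_gap: 24.1
```

Run:
```python
from wd import *
s=ctrl.get_state();z=s['position'][2]
wedge('w18.png',z-4)
look('wrist',['gap'],[4])
go(422,45,57.5,-7.6)
```

```text
[327 150] [527.7  29.2]
[303 152] [528.1  37.8]
[298 158] [526.3  39.9]
[285 371] [439.2  58.4]
[348 371] [435.6  31.7]
gap [([331.0, 202.0], 0.83, [499.6, 29.1])]
t 30.77 pos [457.1  43.2  57.4] F [ 0.8  1.2 -1.4] gap 24.1 j6 1.72
turn [ 0.0001 -0.0001 -0.    ] shift [-0.14    0.0113 -0.0006] rows 1.0
```

>>> move_arm(targets=[0,0,0,0.02,-0.002,0,-1,0,0,0,0.02,-0.002,0,-1,0,0,0,0.02,-0.002,0,-1,0,0,0,0.02,-0.002,0,-1,0,0,0,0,0,0,-1])

```text
time_s: 31.18
position: [477.7, 42.5, 57.4]
ee_rot: [0.0, 0.998, -0.066, 0.0]
wrist_force: [0.3, 1.3, -1.2]
finger_gap: 24.2
```

>>> move_arm(targets=[0,0,0,0.016,-0.0016,0,-1,0,0,0,0.016,-0.0016,0,-1,0,0,0,0,0,0,-1,0,0,0,0,0,0,-1])

```text
time_s: 31.52
position: [485.2, 42.3, 57.2]
ee_rot: [0.0, 0.998, -0.066, 0.0]
wrist_force: [-0.5, -0.5, -1.4]
finger_gap: 24.3
```

>>> move_arm(targets=[0,0,0,0.012,-0.001,0,-1,0,0,0,0.012,-0.001,0,-1,0,0,0,0,0,0,-1,0,0,0,0,0,0,-1])

```text
time_s: 31.85
position: [488.7, 41.9, 57.0]
ee_rot: [0.001, 0.998, -0.066, -0.003]
wrist_force: [-11.2, -1.1, 3.8]
finger_gap: 24.2
```

>>> move_arm(targets=[0,0,0,0.006,-0.0005,0,-1,0,0,0,0.004,0,0,-1,0,0,0,0,0,0,-1,0,0,0,0,0,0,-1])

```text
time_s: 32.18
position: [489.0, 41.9, 56.8]
ee_rot: [0.001, 0.998, -0.066, -0.006]
wrist_force: [-21.1, -1.0, 9.8]
finger_gap: 24.2
```

Run:
```python
from wd import *
s=ctrl.get_state();z=s['position'][2]; print(s['wrist_force'])
wedge('w19.png',z-4)
look('wrist',['gap','duck_center','macaw_center'],[4,33,36])
go(422,45,57.5,-7.6)
c=ctrl.get_calibration('wrist'); g=cv2.imread('pics/w19.png').astype(int).mean(2).round().astype(int)
for r in (100,): print(''.join('%4d'%v for v in g[r,200:400:2]))
print(onz(c,(200,100),30),onz(c,(400,100),30))
```

```text
[-21.08659412  -0.96476203   9.75129076]
[327 150] [558.9  28.1]
[303 152] [559.3  36.7]
[298 158] [557.5  38.8]
[285 371] [470.1  57.2]
[348 371] [466.5  30.5]
gap [([339.0, 259.0], 0.63, [500.3, 27.7])]
duck_center []
macaw_center [([171.0, 195.0], 0.84, [548.6, 93.7]), ([313.0, 257.0], 0.66, [513.9, 39.2])]
t 32.43 pos [489.1  41.9  56.9] F [-21.4  -0.1  10. ] gap 23.9 j6 1.72
turn [0.0003 0.0018 0.0001] shift [-0.2676  0.0229  0.0005] rows 2.0
 105 104 105 105 106 106 106 106 107 107 108 108 108 109 108 110 110 111 111 112 112 113 112 113 113 113 114 114 115 115 116 116 116 177 218 218 211 104 103 107 211 216 216 216 216 216 216 216 216 216 216 216 216 216 217 216 216 216 216 216 217 216 136 214 216 216 217 213 209 213 213 213 213 213 213 212 213 189 161 159 156 157 157 158 159 161 161 145 114 114 113 113 112 114 113 115 139 139 139 139
[583.6252872   75.60094527  30.        ] [573.11751895  -3.91524334  30.        ]
```

>>> move_arm(targets=[0,0,0,-0.006,0,0,-1,0,0,0,-0.005,0,0,-1,0,0,0,0,0,0,-1,0,0,0,0,0,0,-0.2,0,0,0,0,0,0,-0.2,0,0,0,0,0,0,-0.2,0,0,0,0,0,0,-0.2])

```text
time_s: 33.02
position: [487.9, 40.1, 56.6]
ee_rot: [0.003, 0.998, -0.067, -0.004]
wrist_force: [-12.5, -8.5, 4.7]
finger_gap: 34.9
```

>>> move_arm(targets=[0,0,0,0,0,-0.04,-0.2,0,0,0,0,0,-0.08,-0.2,0,0,0,-0.04,0,-0.1,-0.2,0,0,0,-0.12,0,0,-0.2,0,0,0,-0.1,0,0,-0.2,0,0,0,0,0,0,-0.2,0,0,0,0,0,0,-0.2])

```text
time_s: 33.6
position: [426.5, 51.0, 113.2]
ee_rot: [-0.0, 0.998, -0.066, 0.002]
wrist_force: [0.4, -0.1, -0.7]
finger_gap: 34.9
```

Run:
```python
from wd import *
wedge('w20.png',54)
look('wrist',['gap','wedge_center','macaw_center'],[4,29,36])
go(422,45,57.5,-7.6)
c=ctrl.get_calibration('wrist'); g=cv2.imread('pics/w20.png').astype(int).mean(2).round().astype(int)
from h import pix
for x in (480,505,540,600):
    u,v=pix(c,[x,45,30]); v=int(v)
    print(x,v,[(i,int(g[v,i]),onz(c,(i,v),30)[1].round(1)) for i in range(250,400) if abs(int(g[v,i])-int(g[v,i-1]))>25] if 0<v<480 else None)
```

```text
[329   9] [556.   27.3]
[305  11] [556.6  38.2]
[294 205] [468.8  56.4]
[343 201] [467.5  30.9]
gap [([334.0, 135.0], 0.78, [501.2, 29.3])]
wedge_center [([313.0, 116.0], 0.56, [512.7, 40.4]), ([10.0, 78.0], 0.32, [553.5, 199.2])]
macaw_center [([196.0, 53.0], 0.89, [550.6, 95.7])]
t 33.85 pos [426.9  50.8 112.3] F [0.5 0.  1. ] gap 35.3 j6 1.74
turn [ 0.  0. -0.] shift [-0.0165  0.0254  0.2191] rows 2.0
480 176 [(295, 109, np.float64(55.0)), (296, 69, np.float64(54.4)), (342, 112, np.float64(28.4)), (343, 201, np.float64(27.9)), (361, 153, np.float64(17.7)), (382, 111, np.float64(5.8))]
505 130 [(290, 169, np.float64(54.0)), (291, 207, np.float64(53.5)), (295, 147, np.float64(51.3)), (296, 104, np.float64(50.7)), (339, 157, np.float64(27.2)), (340, 205, np.float64(26.7)), (358, 161, np.float64(16.8)), (378, 112, np.float64(5.9))]
540 62 [(289, 126, np.float64(49.3)), (293, 127, np.float64(47.3)), (294, 202, np.float64(46.7)), (301, 149, np.float64(43.1)), (302, 86, np.float64(42.6)), (334, 155, np.float64(25.9)), (335, 205, np.float64(25.3)), (354, 157, np.float64(15.4)), (372, 122, np.float64(6.0))]
600 -72 None
```

>>> move_arm(targets=[0,0,-0.0158,0,0,0,-1,0,0,0,0,0,0,-1,0,0,0,0,0,0,-1,0,0,0,0,0,0,-1,0,0,0,0,0,0,-1,0,0,0,0,0,0,-1])

```text
time_s: 34.35
position: [426.3, 50.9, 112.3]
ee_rot: [0.0, 1.0, -0.017, -0.0]
wrist_force: [-0.1, 0.1, 0.0]
finger_gap: 1.1
```

Run:
```python
from wd import *
wedge('w21.png',54)
look('wrist',['gap','wedge_center','macaw_center'],[4,29,36])
go(443,47.5,44,-1.9)
c=ctrl.get_calibration('wrist'); g=cv2.imread('pics/w21.png').astype(int).mean(2).round().astype(int)
for r in (10,40,70,100,130): print(r,[(i,int(g[r,i]),onz(c,(i,r),30)[:2].round(1).tolist()) for i in range(240,375) if abs(int(g[r,i])-int(g[r,i-1]))>25])
for col in (180,220,260,280): print(col,[(j,int(g[j,col]),onz(c,(col,j),30)[:2].round(1).tolist()) for j in range(90,170) if abs(int(g[j,col])-int(g[j-1,col]))>20])
```

```text
[357  10] [556.   27.3]
[332  13] [555.2  38.6]
[302 203] [468.6  56.1]
[351 203] [467.7  30.8]
gap [([347.0, 138.0], 0.56, [499.9, 28.6])]
wedge_center [([331.0, 114.0], 0.64, [513.0, 38.9])]
macaw_center [([217.0, 38.0], 0.89, [550.9, 95.9])]
t 34.6 pos [426.2  50.9 112.4] F [-0.1 -0.7  0.2] gap 0.1 j6 1.64
turn [-0.     -0.     -0.0001] shift [0.0674 0.0114 0.2736] rows 2.0
10 [(250, 116, [564.3, 79.3]), (251, 45, [564.3, 78.8]), (252, 18, [564.3, 78.3]), (256, 80, [564.2, 76.3]), (257, 183, [564.2, 75.8]), (311, 118, [563.3, 48.3]), (314, 146, [563.3, 46.8]), (315, 198, [563.2, 46.2]), (332, 103, [563.0, 37.6]), (333, 70, [562.9, 37.1]), (358, 135, [562.5, 24.4]), (359, 197, [562.5, 23.9])]
40 [(253, 61, [550.6, 78.9]), (257, 109, [550.5, 76.8]), (266, 197, [550.3, 72.1]), (310, 161, [549.6, 49.3]), (311, 105, [549.6, 48.8]), (314, 195, [549.5, 47.2]), (327, 109, [549.3, 40.5]), (328, 73, [549.3, 40.0]), (357, 125, [548.8, 24.9]), (358, 198, [548.8, 24.4])]
70 [(252, 130, [536.3, 80.6]), (262, 136, [536.1, 75.3]), (264, 198, [536.1, 74.2]), (310, 140, [535.3, 49.9]), (311, 100, [
[... 863 characters left out ...]
5, 99.0]), (111, 141, [516.4, 99.6]), (112, 96, [515.9, 99.7]), (130, 159, [506.5, 100.7]), (131, 199, [506.0, 100.7]), (135, 178, [503.9, 100.9]), (136, 121, [503.3, 101.0]), (140, 175, [501.2, 101.2]), (141, 199, [500.7, 101.3])]
260 [(111, 178, [515.7, 77.9]), (112, 115, [515.1, 77.9]), (130, 132, [505.8, 78.6]), (131, 178, [505.2, 78.6]), (132, 202, [504.7, 78.7]), (136, 145, [502.6, 78.8]), (137, 124, [502.0, 78.9]), (142, 175, [499.4, 79.1]), (143, 200, [498.8, 79.1])]
280 [(112, 131, [514.8, 67.0]), (113, 106, [514.3, 67.0]), (131, 170, [504.9, 67.6]), (132, 202, [504.3, 67.6]), (136, 165, [502.2, 67.8]), (137, 118, [501.7, 67.8]), (142, 179, [499.0, 67.9]), (143, 200, [498.5, 68.0])]
```

The viewer limit is reached. The wedge middle is at about 11 mm, and the stop is at 17, so it is short. The finger probably met a tray edge. I push the butt with closed fingers, low down.

>>> move_arm(targets=[0,0,0,0.067,0.011,0,-1,0,0,0,0,0,0.12,-1,0,0,0,0,0,0.1,-1,0,0,0,0,0,0.05,-1,0,0,0,0,0,0,-1,0,0,0,0,0,0,-1])

```text
time_s: 35.1
position: [442.5, 47.6, 44.8]
ee_rot: [0.0, 1.0, -0.017, -0.001]
wrist_force: [0.8, 0.1, 0.1]
finger_gap: 0.8
```

>>> move_arm(targets=[0,0,0,0.02,0,0,-1,0,0,0,0.016,0,0,-1,0,0,0,0.012,0,0,-1,0,0,0,0.008,0,0,-1,0,0,0,0,0,0,-1])

```text
time_s: 35.52
position: [457.1, 47.2, 45.9]
ee_rot: [-0.0, 1.0, -0.017, -0.0]
wrist_force: [-4.1, -0.0, 2.8]
finger_gap: 0.4
```

>>> move_arm(targets=[0,0,0,0.006,0,0,-1,0,0,0,0.006,0,0,-1,0,0,0,0,0,0,-1,0,0,0,0,0,0,-1])

```text
time_s: 35.85
position: [459.4, 47.1, 45.7]
ee_rot: [-0.0, 1.0, -0.017, -0.001]
wrist_force: [-7.0, -0.4, 5.5]
finger_gap: 0.8
```

>>> move_arm(targets=[0,0,0,0.006,0,0,-1,0,0,0,0.006,0,0,-1,0,0,0,0,0,0,-1,0,0,0,0,0,0,-1])

```text
time_s: 36.18
position: [461.1, 47.1, 45.7]
ee_rot: [0.0, 1.0, -0.017, -0.003]
wrist_force: [-13.3, 0.2, 10.6]
finger_gap: 0.6
```

>>> move_arm(targets=[0,0,0,0.006,0,0,-1,0,0,0,0.004,0,0,-1,0,0,0,0,0,0,-1,0,0,0,0,0,0,-1])

```text
time_s: 36.52
position: [461.8, 47.0, 45.8]
ee_rot: [0.0, 1.0, -0.017, -0.005]
wrist_force: [-24.0, -0.4, 15.7]
finger_gap: 0.5
```

Run:
```python
from wd import *
go(443,47.5,44,-1.9)
wedge('w22.png',54)
look('wrist',['gap','macaw_center'],[4,36])
```

```text
t 36.52 pos [461.8  47.   45.8] F [-24.   -0.4  15.7] gap 0.5 j6 1.63
turn [0.0001 0.0016 0.    ] shift [-0.0751  0.0005  0.0078] rows 1.0
[369  51] [562.  27.]
[332  51] [562.4  38.2]
[290 316] [473.6  55.7]
[358 315] [473.2  30.4]
gap [([350.0, 217.0], 0.75, [499.2, 29.1])]
macaw_center [([170.0, 106.0], 0.91, [549.3, 96.1])]
```

The wedge now stops hard at 24 N, with its middle about 17 mm past the mouth. I back off, clear the drawer and check.

>>> move_arm(targets=[0,0,0,-0.04,0,0,-1,0,0,0,-0.06,0,0,-1,0,0,0,0,0,-0.12,-1,0,0,0,0,0,-0.15,-1,0,0,0,0,0,-0.15,-1,0,0,0,0,-0.15,-0.05,-1,0,0,0,0,-0.15,0,-1,0,0,0,0,0,0,-1])

```text
time_s: 37.38
position: [443.8, 127.4, 164.8]
ee_rot: [-0.002, 1.0, -0.015, 0.002]
wrist_force: [0.1, 1.3, 0.1]
finger_gap: 0.7
```

>>> move_arm(targets=[0,0,0,0,-0.1,-0.05,-1,0,0,0,0,-0.1,-0.05,-1,0,0,0,0,0,0,-1,0,0,0,0,0,0,-1,0,0,0,0,0,0,-1])

```text
time_s: 37.8
position: [444.6, 172.0, 186.9]
ee_rot: [0.0, 1.0, -0.017, -0.0]
wrist_force: [-0.7, -0.2, -0.7]
finger_gap: 0.5
```

Run:
```python
from wd import *
Z=dict(curlew_center=31,duck_center=33,macaw_center=36,curlew_nest=31,duck_nest=33,macaw_nest=36,wedge_center=29,gap=4,leg_bone_center=8,breastbone_center=18)
go(443,47.5,44,-1.9)
for cam in ('wrist','scene'):
    print(cam); look(cam,list(Z),list(Z.values()),3)
wedge('w23.png',54)
```

```text
t 37.8 pos [444.6 172.  186.9] F [-0.7 -0.2 -0.7] gap 0.5 j6 1.9
turn [0.0001 0.0001 0.    ] shift [0.0103 0.4973 0.5718] rows 5.0
wrist
curlew_center [([142.0, 94.0], 0.55, [552.5, 293.0])]
duck_center [([274.0, 91.0], 0.72, [551.2, 197.4])]
macaw_center [([426.0, 84.0], 0.77, [551.7, 90.8])]
curlew_nest []
duck_nest []
macaw_nest [([273.0, 91.0], 0.45, [550.8, 198.3])]
wedge_center []
gap []
leg_bone_center []
breastbone_center []
scene
curlew_center [([486.0, 226.0], 0.78, [554.3, 293.7]), ([173.0, 285.0], 0.74, [362.5, -377.9])]
duck_center [([449.0, 242.0], 0.61, [550.6, 192.1]), ([306.0, 362.0], 0.28, [645.8, -212.7])]
macaw_center [([414.0, 257.0], 0.7, [546.8, 99.6])]
curlew_nest [([408.0, 115.0], 0.98, [153.2, 355.4]), ([488.0, 221.0], 0.94, [546.1, 307.2]), ([412.0, 257.0], 0.58, [543.5, 97.3])]
duck_nest [([450.0, 238.0], 0.65, [542.3, 201.4])]
macaw_nest [([413.0, 259.0], 0.7, [550.7, 95.9])]
wedge_center [([382.0, 262.0], 0.75, [522.0, 36.9])]
gap [([373.0, 260.0], 0.91, [496.1, 30.9])]
leg_bone_center [([380.0, 263.0], 0.74, [511.2, 39.8]), ([351.0, 328.0], 0.74, [615.5, -96.5]), ([306.0, 364.0], 0.71, [638.8, -209.8])]
breastbone_center [([352.0, 327.0], 0.97, [619.1, -96.8])]
[533  61] [561.7  27.2]
[513  61] [562.2  40.2]
[491  70] [557.3  54. ]
[481 155] [503.2  55.8]
[461 158] [501.6  69.5]
[454 188] [480.9  72.9]
[475 196] [474.7  57.6]
[513 196] [473.8  30.4]
```

Run:
```python
from h import *
im,c=snap('wrist','w24.png'); hsv=cv2.cvtColor(im[:,:,::-1].copy(),cv2.COLOR_BGR2HSV)
m=cv2.inRange(hsv,(8,200,150),(28,255,255)); m[200:]=0
ys,xs=np.where(m>0); print(len(xs),xs.min(),xs.max(),ys.min(),ys.max())
W=np.array([onz(c,p,22)[:2] for p in zip(xs,ys)]); print('duck bill y by x:',[(int(x),W[abs(W[:,0]-x)<4,1].mean().round(1)) for x in (575,590,600,610) if (abs(W[:,0]-x)<4).any()])
g=im.astype(int).mean(2).round().astype(int)
for r in (105,):
    print([(i,int(g[r,i]),onz(c,(i,r),30)[1].round(1)) for i in range(60,560) if abs(int(g[r,i])-int(g[r,i-1]))>30])
print(ctrl.get_state()['time_s']); ctrl.close_job()
```

```text
794 261 293 0 54
duck bill y by x: [(575, np.float64(193.1)), (590, np.float64(195.0)), (600, np.float64(193.7)), (610, np.float64(187.5))]
[(69, 107, np.float64(348.4)), (88, 175, np.float64(334.6)), (172, 182, np.float64(273.6)), (208, 117, np.float64(247.4)), (209, 86, np.float64(246.7)), (216, 134, np.float64(241.6)), (217, 185, np.float64(240.9)), (255, 137, np.float64(213.2)), (303, 183, np.float64(178.3)), (339, 116, np.float64(152.1)), (340, 149, np.float64(151.4)), (341, 189, np.float64(150.7)), (388, 118, np.float64(116.5)), (394, 84, np.float64(112.1)), (450, 183, np.float64(71.3)), (470, 117, np.float64(56.8)), (471, 85, np.float64(56.1)), (482, 172, np.float64(48.0)), (486, 87, np.float64(45.1))]
39.0
the job is handed in; nothing more can be done
```

All three skulls are in their own trays and the wedge is set. The job was handed in at 39 s of the 128 s allowed.

- **Skulls:** I lowered the macaw, duck and curlew, in that order, with the bill over its slot, until the wrist force rose to about 4 to 6 N. Then I released each one. The last detections put all three at their nests, within about 7 mm.
- **Wedge:** I stood it on the drawer floor against the right wall and pushed it thin end first.
    - **First push:** This one, with the wedge held in the gripper, stopped about 6 mm short at 21 N. I think a finger met a tray edge.
    - **Second push:** I pushed the butt with closed fingers until it stopped hard at 24 N. Its middle ended about 16 to 17 mm past the gap mouth, against the stated 17. It stayed there after I backed off.
- **Left alone:** I never touched the breastbone, the leg bone or the look-alikes. The breastbone and leg bone still show where they were, within a few mm.

**Checks that disagreed or were missing:**
- The detectors also gave a few false labels, such as "leg bone" on the wedge and "macaw nest" on the duck.
- The wrist camera's positions shifted by 2 to 3 mm between poses.
- All 16 picture views were used before the wedge was pushed in. Its final seating and the tightness of the row are therefore judged from numbers and forces only. I did not check for gaps between the trays themselves.

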